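# Make a carousel water sampler ready

## Robot

A 7-joint arm with a two-finger parallel gripper is mounted at the origin on the work surface. World frame = base frame: x ahead of the robot, y to its left, z up, the work surface at z = 0. Lengths are in m, angles in rad, forces in N, time in s.
With the tool pointing down it reaches from about 0.425 to 0.825 m from the base axis. Payload 3.6 kg.
Tool frame: the origin (TCP) lies between the finger pads; the fingertips stand 19 mm ahead of it and the grasp point (between the pads) is the TCP; z points along the fingers, y is the line along which they close (so a half turn about z gives the same grasp; the last joint's range is limited). The gripper opens to 93 mm and grips with 3 to 60 N. Pads are 15 mm wide; open, the fingers measure 128 mm over their backs; the gripper's body (75 mm by 188 mm) begins 65 mm behind the grasp point.
Start: joints at [-1.155, 0.615, -0.013, 1.423, 0.008, 1.103, -0.04], TCP at [0.278, 0.588, 0.238] pointing down, gripper open.
Joint ranges: [-3.12, 3.12], [-0.3, 2.06], [-1.34, 1.32], [0.26, 2.42], [-1.36, 4.5], [0.01, 1.98], [-2.84, 2.84]. Speed limits (rad/s): [2.79, 2.79, 3.14, 3.14, 3.14, 3.14, 3.14].

## Interface

Orientations are given as a unit quaternion [w, x, y, z].
In Python, from plant import * gives the robot as it stands.
- The arm moves only by the tool move_arm, never from a script. Its argument "series" is a list that holds one entry, the list of rows, each a list of 4 numbers: the shift along the world's x, y, z in mm, then the turn about the world's z in degrees. A call has exactly 8 rows; each row is the pose to reach, as a shift and turn from the pose commanded when the call began; what a row does not reach only later rows make up. A row lasts 1/12 s, in which the tool goes at most 41.7 mm and 7.16 degrees, less where a joint would pass 70% of its speed; a pose out of reach is approached as far as the arm can. A call with a gripper value outside its range is refused whole. "claw" is the opening, from 0 (shut) to 1 (fully open), set as the call begins (left out, the last holds). The fingers move at their own pace and stop on an object; "grip_force" is the grip in N (left out, the last holds). Time passes only in rows, so rows that repeat a pose let the fingers close, or fill a call up. It gives the time, the measured TCP pose, the force, the opening and the grip force at its end, in the units of the state.
- get_obs(): the state, without advancing time (a new reading comes with each control period).
- grab_frame(name): name is "scene" or "top" or "wrist"; returns a dict with "img" (384x512x3 uint8, red, green, blue), "z_map" (384x512 float32, m along the optical axis (not along the pixel's ray), 0 where there is no reading), "K" (3x3 intrinsics, pixels), "position" and "rotation" of the camera in the world; the wrist camera has in their place "T_tool_cam" (4x4, takes a point from camera to tool coordinates, whose origin is the TCP and whose axes are the flange's). Camera axes: x right, y down, z forward; pixel columns grow to the right and rows downward; lengths in m; the calibration is good to about 2 mm. The wrist camera is an equidistant fisheye: a pixel r from the principal point sees the ray r / f radians off the axis. A picture is of the moment at which its call begins: read the wrist's pose just before it.
- sign_off(): hands the job in; it is judged then, once.
Trained networks look in a picture, given as the dict that the camera call returned (one of the last four; its "shot" number tells which), for a name from the list of things; names that differ only in an ending like _2 or _b are one class to them, and where a whole thing is asked for, a point or a joint stands for the part that bears it (a point fixed in the world has none). Each returns a list of dicts, best first, with "score" (0 to 1); they miss things now and then, are a little off and sometimes report something else, mostly with a low value. They report only what shows in the picture. A call takes as long as a camera call. They do not tell look-alikes from the thing itself.
- find_in(name, picture): "location" ([x, y, z] in m, in world coordinates, good to about 4 mm: the middle of the surface that is visible of it).
- regions_of(name, picture): "region" (384x512 bool, what is visible of it).
- landmark_of(name, picture): "location" ([x, y, z] in m, in world coordinates, good to about 4 mm: a listed point, or the origin of a listed thing).
The state is a dict: "time_s": time; "joints": joint angles; "joint_vel": joint speeds; "joint_torque": joint torques, N m; "position": TCP position; "ee_rot": TCP orientation; "ft_force": force on the tool from outside, world axes, zero at the start; "torque": the same for the moment, N m; "grip_width": finger opening in m; "finger_force": force on a finger pad.
Only numpy, scipy, OpenCV 4.12 (cv2) and the standard library are available. Lean on these libraries where they do the work, as an engineer would, in place of code of your own. Each camera call takes 0.05 s, during which the arm holds its last target. There are 200 camera calls.

## Task

Get the water sampler ready to run: lift the yellow tube carousel onto the sampler's splined drive, turning it until the splines mesh, and push it fully home; then stand every sample tube that is out on the bench upright in a carousel pocket of its own. Last of all, set the interval dial to position 5, counting the clicks clockwise from off (the red dot), and leave the tools and the bowl where they lie.

Things in the scene. Friction and masses are not known exactly. Their poses are not given: they have to be found in the camera images.
- sampler: the water sampler, fixed to the bench: a grey round tub 190 mm across and 60 mm high with a flat top, and beside it a blue control head (90 x 100 x 125 mm high) with the dial on top. Origin: on the tub's axis at bench height, z up; the control head is centred 160 mm from that axis along this frame's +y.
- seat (a point): centre of the tub's flat top, 60 mm above the bench, where the carousel's underside rests when home. Three spring balls in the drive shaft, between ribs, catch the hub teeth on the way down: the meshed carousel stops about 20 mm above its seat, and needs a firm push (3 to 12 N beyond its weight) all the way down.
- drive_top (a point): steel splined drive shaft standing up from the seat: core 27 mm across, six straight ribs 60 degrees apart, 7 mm wide, reaching 22 mm from the axis, tops rounded. This point is on the axis, level with the rib tops, 31.5 mm above the seat; its x axis points along one rib. It starts at any angle and turns only against stiff friction (0.5 N m).
- carousel_grip (a point): handle of the yellow tube carousel (172 mm across, 0.35 kg): centre of the black bar on top of its stem, 70 mm long along this frame's x, 16 mm wide along y, 30 mm high, 130 mm above the carousel's underside; z is the carousel's axis. Six cup-shaped pockets are centred 65 mm from the axis at 0, 60, 120 .. 300 degrees from x.
- carousel_foot (a point): centre of the carousel's underside, same axes. Pocket floors are 8 mm and rims 50 mm above it; pockets are 31 mm wide inside. The open hub (38 mm deep, tip circle 31 mm) has six teeth 14 mm high midway between the pockets (30, 90 .. degrees), so it slips over the drive only when the drive's ribs point at the pockets, within about 5 degrees.
- dial (a joint): interval dial on the control head: 0 at off, growing clockwise seen from above, one click (ball detent) every 0.524 rad (30 degrees), stop at 8 clicks (4.19). It starts somewhere between off and position 2. It takes about 0.05 N m to pass a click, and it springs into the nearest click when let go.
- dial_grip (a point): centre of the dial's black grip bar, 44 mm long along this frame's x, 14 mm wide along y, standing from 5 to 42 mm above the control head's top; this point is 30 mm above that top. The white pointer line is on the end towards this frame's -x. A red dot marks off, eight black dots clockwise the positions 1 to 8.
- tube1_mid (a point): white plastic sample tube with a blue band, open at the top, 26 mm in diameter, 110 mm tall, 45 g, standing on the bench; this point is its centre, 55 mm above its foot; z points to its mouth. It may be absent. In its pocket this point is 67 mm below carousel_grip, in the carousel's frame.
- tube2_mid (a point): white plastic sample tube with a blue band, open at the top, 26 mm in diameter, 110 mm tall, 45 g, standing on the bench; this point is its centre, 55 mm above its foot; z points to its mouth. It may be absent. In its pocket this point is 67 mm below carousel_grip, in the carousel's frame.
- tube3_mid (a point): white plastic sample tube with a blue band, open at the top, 26 mm in diameter, 110 mm tall, 45 g, standing on the bench; this point is its centre, 55 mm above its foot; z points to its mouth. It may be absent. In its pocket this point is 67 mm below carousel_grip, in the carousel's frame.
- tube4_mid (a point): white plastic sample tube with a blue band, open at the top, 26 mm in diameter, 110 mm tall, 45 g, standing on the bench; this point is its centre, 55 mm above its foot; z points to its mouth. It may be absent. In its pocket this point is 67 mm below carousel_grip, in the carousel's frame.
- tube5_mid (a point): white plastic sample tube with a blue band, open at the top, 26 mm in diameter, 110 mm tall, 45 g, standing on the bench; this point is its centre, 55 mm above its foot; z points to its mouth. It may be absent. In its pocket this point is 67 mm below carousel_grip, in the carousel's frame.
- tube6_mid (a point): white plastic sample tube with a blue band, open at the top, 26 mm in diameter, 110 mm tall, 45 g, standing on the bench; this point is its centre, 55 mm above its foot; z points to its mouth. It may be absent. In its pocket this point is 67 mm below carousel_grip, in the carousel's frame.
- bowl: white melamine bowl, 150 mm across and 55 mm high; origin under its centre. Not to be moved.
- hammer: hammer with red rubber tips, 230 mm long, head 120 mm wide, 36 mm high, lying flat; origin on its underside near mid-length, head towards +x. Not to be moved.
- pliers: steel snap-ring pliers, 180 mm long, lying flat, 12 mm thick; origin under the pivot. Not to be moved.
- hexkeys: black folding hex key tool, 100 x 28 x 22 mm, with two keys unfolded; origin under its centre. Not to be moved. Outside the work, at the robot's right, stands a fixed black tool case (300 x 200 x 65 mm, lid upright to 260 mm) whose near side is 500 mm from the robot's centre line.
Mind the look-alikes: they are no part of the job. What is shaped like the part that bears tube3_mid but orange or turquoise is not meant. What is shaped like the part that bears tube6_mid but pink is not meant.

How it is judged:
By the outcome, as a careful person would: the job done as asked, in the order asked, and still so for the second after the job is handed in, with the robot touching nothing.
Of tube1, tube2, tube3, tube4, tube5, tube6 only 4 to 6 are there at a start; the rules pass over those that are not, and their reading is None.
At some moment in a run one of carousel may be knocked a few centimetres aside while the robot is not near it.
It also fails if it takes over 210 s, if anything falls off the work surface, if the arm or the gripper's body presses on something with over 40 N, if the wrist force passes 120 N, or if a joint passes its speed limit or range.

## Working session

There is one attempt and no reset: what is moved stays moved. The work goes in short steps, Python scripts to look and compute and a tool call to move; the robot and the scene stay as the last step left them, time stands still between calls to the robot, and variables do not carry over. Pictures are saved under pics/ and viewed, at most 14 in all, crops included, and the job is handed in when it is done.

Besides the shell and the picture viewer there is one more tool, called after "Call:" by a JSON object that holds its "op" and its "data". move_arm: Moves the arm, as the interface text tells. Its arguments: {"type":"object","properties":{"series":{"type":"array","items":{"type":"array","items":{"type":"array","items":{"type":"number"}}}},"claw":{"type":"number"},"grip_force":{"type":"number"}},"required":["series"]}

```bash
ls; mkdir -p pics; cat > h.py <<'E'
from plant import *
import numpy as np, cv2
def save(f,n,s=None):
    im=f["img"][:,:,::-1]
    if s: 
        r0,r1,c0,c1,k=s; im=cv2.resize(im[r0:r1,c0:c1],None,fx=k,fy=k,interpolation=cv2.INTER_CUBIC)
    cv2.imwrite("pics/"+n,im)
def cloud(f):
    K=f["K"];z=f["z_map"];v,u=np.mgrid[:384,:512]
    P=np.stack([(u-K[0,2])/K[0,0]*z,(v-K[1,2])/K[1,1]*z,z],-1)
    return P@np.array(f["rotation"]).T+np.array(f["position"])
E
python3 - <<'E'
from h import *
np.set_printoptions(precision=3,suppress=True)
o=get_obs();print(o["time_s"],o["position"],o["ee_rot"])
t=grab_frame("top");s=grab_frame("scene")
save(t,"top0.png");save(s,"sc0.png")
print(t["position"],t["rotation"],t["K"]);print(s["position"])
for n in ["sampler","seat","drive_top","carousel_grip","carousel_foot","dial_grip","bowl","hammer","pliers","hexkeys"]:
    for f,l in ((t,"t"),(s,"s")):
        print(n,l,[(np.round(d["location"],3),round(d["score"],2)) for d in landmark_of(n,f)[:3]])
for f in(t,s): print([(np.round(d["location"],3),round(d["score"],2)) for d in landmark_of("tube1_mid",f)])
print(get_obs()["time_s"])
E
```

```text
pics
0.0 [0.278 0.587 0.236] [-0.     0.219  0.976 -0.001]
[0.227 0.106 1.62 ] [-0.059  0.712 -0.697  0.066] [[500.078   0.    264.067]
 [  0.    500.078 191.465]
 [  0.      0.      1.   ]]
[1.012 0.979 1.049]
sampler t [(array([ 0.485, -0.206,  0.004]), 0.73), (array([ 0.523, -0.049,  0.156]), 0.29)]
sampler s [(array([ 0.482, -0.209, -0.001]), 0.64)]
seat t [(array([ 0.484, -0.207,  0.062]), 0.88), (array([ 0.486, -0.205, -0.002]), 0.61), (array([0.686, 0.101, 0.053]), 0.58)]
seat s [(array([ 0.487, -0.208,  0.054]), 0.8)]
drive_top t [(array([ 0.484, -0.21 ,  0.092]), 0.52)]
drive_top s [(array([ 0.49 , -0.207,  0.056]), 0.68), (array([ 0.485, -0.208,  0.091]), 0.57)]
carousel_grip t [(array([0.502, 0.199, 0.132]), 0.58), (array([ 0.675, -0.174,  0.056]), 0.46), (array([ 0.667, -0.41 ,  0.001]), 0.24)]
carousel_grip s [(array([0.504, 0.196, 0.128]), 0.71)]
carousel_foot t [(array([0.492, 0.201, 0.003]), 0.67)]
carousel_foot s [(array([0.502, 0.197, 0.002]), 0.95)]
dial_grip t [(array([ 0.525, -0.05 ,  0.156]), 0.62)]
dial_grip s [(array([ 0.523, -0.054,  0.152]), 0.48), (array([ 0.362,  0.551, -0.005]), 0.43)]
bowl t [(array([ 0.267,  0.279, -0.003]), 0.75), (array([ 0.675, -0.171,  0.055]), 0.35)]
bowl s [(array([ 0.272,  0.279, -0.006]), 0.81)]
hammer t [(array([0.362, 0.546, 0.001]), 0.64)]
hammer s [(array([ 0.36 ,  0.55 , -0.004]), 0.85)]
pliers t [(array([ 0.667, -0.411,  0.002]), 0.84)]
pliers s [(array([ 0.488, -0.207,  0.056]), 0.64), (array([ 0.665, -0.412, -0.001]), 0.52)]
hexkeys t [(array([ 0.285, -0.355,  0.003]), 0.82)]
hexkeys s [(array([ 0.288, -0.354,  0.001]), 0.66)]
[(array([0.671, 0.007, 0.055]), 0.42)]
[(array([0.67 , 0.007, 0.056]), 0.75), (array([0.503, 0.196, 0.003]), 0.68), (array([ 0.49 , -0.205,  0.057]), 0.25)]
1.2
```

View pics/top0.png

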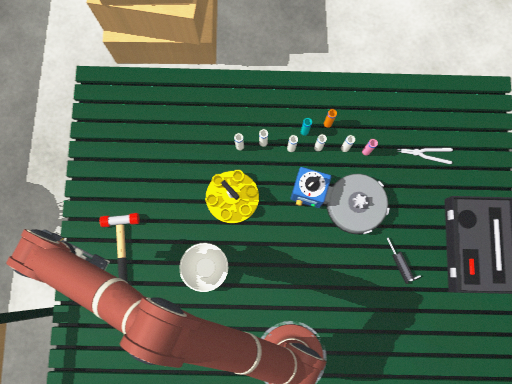

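View pics/sc0.png

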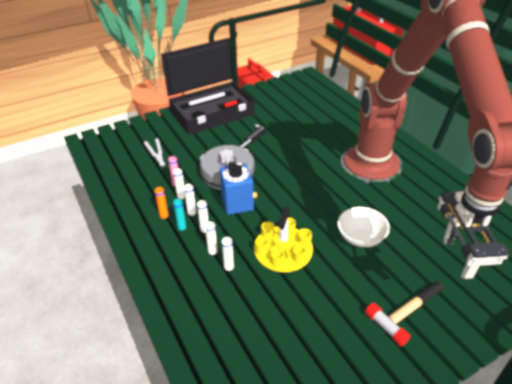

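```bash
cat > m.py <<'E'
from h import *
np.set_printoptions(precision=3,suppress=True)
t=grab_frame("top");s=grab_frame("scene")
save(t,"crop1.png",(100,240,195,400,3.8))
for f,l in ((t,"t"),(s,"s")):
    P=cloud(f); im=f["img"].astype(int); mx=im.max(-1);mn=im.min(-1)
    x,y,z=P[...,0],P[...,1],P[...,2]
    # tubes
    m=(z>.03)&(z<.12)&(x>.58)&(x<.9)&(y>-.35)&(y<.4)
    n,lab,st,_=cv2.connectedComponentsWithStats(m.astype(np.uint8),connectivity=4)
    for i in range(1,n):
        q=lab==i
        if q.sum()<10: continue
        top=q&(z>z[q].max()-.012)
        print(l,"tube",q.sum(),(P[top].min(0)+P[top].max(0))/2,np.ptp(P[top],axis=0),im[q].mean(0).round())
    b=(np.hypot(x-.502,y-.198)<.06)&(z>.118)&(z<.15)
    q=P[b][:,:2];c=(q.max(0)+q.min(0))/2;u,sv,v=np.linalg.svd(q-q.mean(0));print(l,"bar",b.sum(),q.mean(0),P[b][:,2].max(),np.ptp((q-q.mean(0))@v[0]),np.ptp((q-q.mean(0))@v[1]),"ang",np.degrees(np.arctan2(v[0,1],v[0,0])))
    b=(np.hypot(x-.524,y+.052)<.035)&(z>.145)&(z<.175)
    q=P[b][:,:2];u,sv,v=np.linalg.svd(q-q.mean(0));print(l,"dialbar",b.sum(),q.mean(0),P[b][:,2].max(),np.ptp((q-q.mean(0))@v[0]),"ang",np.degrees(np.arctan2(v[0,1],v[0,0])))
    b=(np.hypot(x-.486,y+.208)<.03)&(z>.07)&(z<.1)
    q=P[b];print(l,"drive",b.sum(),(q.min(0)+q.max(0))/2,np.ptp(q,axis=0))
    c=np.array([.486,-.208]) ;d=q[:,:2]-c;r=np.hypot(*d.T);a=np.arctan2(d[:,1],d[:,0]);k=r>.012
    print("rib mod60",np.degrees(np.angle((r[k]*np.exp(6j*a[k])).mean()))/6,abs(np.exp(6j*a[k]).mean()))
    b=(np.hypot(x-.486,y+.208)<.12)&(abs(z-.06)<.006);q=P[b];(cx,cy),rr=cv2.minEnclosingCircle(q[:,:2].astype(np.float32));print("tub",cx,cy,rr,q[:,2].mean())
E
python3 m.py
```

```text
Traceback (most recent call last):
  File "m.py", line 6, in <module>
    P=cloud(f); im=f["img"].astype(int); mx=im.max(-1);mn=im.min(-1)
  File "h.py", line 11, in cloud
    return P@np.array(f["rotation"]).T+np.array(f["position"])
           ~^~~~~~~~~~~~~~~~~~~~~~~~~~
ValueError: matmul: Input operand 1 has a mismatch in its core dimension 0, with gufunc signature (n?,k),(k,m?)->(n?,m?) (size 4 is different from 3)
```

View pics/crop1.png

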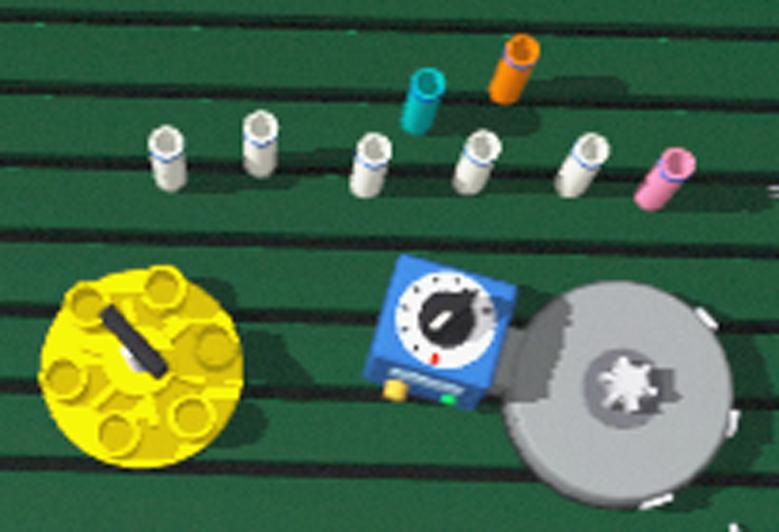

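```bash
sed -i 's/import numpy as np, cv2/import numpy as np, cv2\nfrom scipy.spatial.transform import Rotation as R\ndef rot(q): return R.from_quat(np.r_[q[1:],q[0]]).as_matrix()/; s/np.array(f\["rotation"\]).T/rot(f["rotation"]).T/' h.py; python3 m.py
```

```text
t tube 118 [ 0.757 -0.118  0.111] [0.027 0.023 0.011] [198. 114.  28.]
t tube 110 [ 0.725 -0.039  0.112] [0.027 0.023 0.011] [ 11. 148. 152.]
t tube 103 [0.685 0.099 0.107] [0.025 0.022 0.011] [192. 194. 189.]
t tube 105 [0.668 0.177 0.11 ] [0.024 0.022 0.012] [186. 189. 184.]
t tube 102 [0.668 0.005 0.106] [0.025 0.022 0.012] [196. 200. 195.]
t tube 110 [ 0.672 -0.085  0.106] [0.026 0.026 0.012] [199. 202. 196.]
t tube 112 [ 0.672 -0.174  0.111] [0.025 0.023 0.011] [204. 208. 203.]
t tube 116 [ 0.662 -0.244  0.108] [0.026 0.025 0.012] [206. 129. 166.]
t bar 133 [0.498 0.196] 0.14941310037787714 0.07156210797705807 0.019494612261669347 ang -135.9751835984971
t dialbar 75 [ 0.521 -0.051] 0.1735225651448522 0.043455900943165045 ang 135.02346816755542
t drive 126 [ 0.481 -0.207  0.085] [0.044 0.042 0.029]
rib mod60 11.130614042465703 0.08138843935514681
tub 0.4798165559768677 -0.20274479687213898 0.10292958468198776 0.05961542258101027
s tube 505 [ 0.668 -0.161  0.11 ] [0.038 0.194 0.012] [240. 223. 234.]
s tube 200 [ 0.757 -0.111  0.109] [0.026 0.031 0.012] [241. 153.  60.]
s tube 203 [ 0.728 -0.034  0.107] [0.027 0.03  0.012] [ 43. 200. 207.]
s tube 424 [0.678 0.057 0.108] [0.042 0.124 0.012] [241. 242. 241.]
s tube 233 [0.671 0.183 0.111] [0.027 0.03  0.012] [242. 243. 242.]
s bar 158 [0.505 0.208] 0.14954832101739257 0.07022537166438446 0.018965362673974934 ang 42.19951166733245
s dialbar 120 [ 0.526 -0.044] 0.17254051008925875 0.044154242753964554 ang 135.12567729201893
s drive 118 [ 0.482 -0.2    0.085] [0.044 0.04  0.028]
rib mod60 13.088622421624725 0.05324010126243505
tub 0.4859347343444824 -0.20099100470542908 0.09762927144765854 0.06099680028755984
```

Call:
{"op": "move_arm", "data": {"series": [[[17,-24,8,-7],[34,-48,16,-14],[51,-73,24,-21],[68,-97,32,-28],[85,-121,40,-35],[102,-145,48,-42],[119,-169,56,-49],[136,-194,64,-56]]], "claw": 1}}

```text
time_s: 2.07
position: [0.4144, 0.3926, 0.3022]
ee_rot: [-0.0, 0.654, 0.757, 0.0]
ft_force: [1.1, 0.6, 0.3]
grip_width: 0.0929
finger_force: 0.0
```

Call:
{"op": "move_arm", "data": {"series": [[[17,-24,8,-7],[34,-48,16,-14],[51,-73,24,-21],[68,-97,32,-28],[85,-121,40,-35],[102,-145,48,-42],[114,-193,48,-49],[114,-193,48,-55]]]}}

```text
time_s: 2.73
position: [0.5304, 0.1917, 0.351]
ee_rot: [0.003, 0.931, 0.364, 0.001]
ft_force: [-0.4, -2.1, 0.5]
grip_width: 0.0929
finger_force: 0.0
```

```bash
cat >> h.py <<'E'
def wpose():
    o=get_obs();T=np.eye(4);T[:3,:3]=rot(o["ee_rot"]);T[:3,3]=o["position"];return T
def wgrab():
    T=wpose();f=grab_frame("wrist");f["T"]=T@np.array(f["T_tool_cam"]);return f
def wcloud(f):
    K=f["K"];z=f["z_map"];v,u=np.mgrid[:384,:512]
    a=(u-K[0,2])/K[0,0];b=(v-K[1,2])/K[1,1];th=np.hypot(a,b);s=np.tan(np.minimum(th,1.5))/np.maximum(th,1e-9)
    P=np.stack([a*s*z,b*s*z,z],-1);P[(z==0)|(th>1.3)]=np.nan
    return P@f["T"][:3,:3].T+f["T"][:3,3]
def yawy():
    T=wpose();return np.degrees(np.arctan2(T[1,1],T[0,1]))
def topdown(f,x0,x1,y0,y1,zp,s=0.0005):
    """rectified picture of plane z=zp: cols = +x ... rows = -y"""
    xs=np.arange(x0,x1,s);ys=np.arange(y1,y0,-s);X,Y=np.meshgrid(xs,ys)
    P=np.stack([X,Y,np.full_like(X,zp)],-1)
    p=(P-f["T"][:3,3])@f["T"][:3,:3];r=np.hypot(p[...,0],p[...,1]);th=np.arctan2(r,p[...,2]);K=f["K"]
    u=K[0,2]+K[0,0]*th*p[...,0]/r;v=K[1,2]+K[1,1]*th*p[...,1]/r
    return cv2.remap(f["img"],u.astype(np.float32),v.astype(np.float32),cv2.INTER_LINEAR)
def bar(P,c,rad,z0,z1):
    b=(np.hypot(P[...,0]-c[0],P[...,1]-c[1])<rad)&(P[...,2]>z0)&(P[...,2]<z1)
    q=P[b][:,:2].astype(np.float32);(cx,cy),(w,h),a=cv2.minAreaRect(q)
    if w<h:a+=90
    u,s,v=np.linalg.svd(q-q.mean(0));return len(q),(round(cx,4),round(cy,4)),(round(w,3),round(h,3)),round(a%180,1),round(np.degrees(np.arctan2(v[0,1],v[0,0]))%180,1),round(float(np.median(P[b][:,2])),3)
E
python3 - <<'E'
from h import *
np.set_printoptions(precision=3,suppress=True)
o=get_obs();print(o["time_s"],o["position"],yawy(),o["joints"])
f=wgrab();print(f["T_tool_cam"],f["K"]);save(f,"w1.png")
P=wcloud(f)
print(bar(P,(.5,.2),.05,.138,.152))
E
```

```text
2.7333 [0.53  0.192 0.351] -47.297831128380516 [-0.75   0.428  0.565  1.505 -0.228  1.274 -0.985]
[[ 0.    -0.954 -0.299  0.084]
 [ 1.     0.     0.001 -0.001]
 [-0.001 -0.299  0.954 -0.147]
 [ 0.     0.     0.     1.   ]] [[297.319   0.    254.939]
 [  0.    297.319 185.839]
 [  0.      0.      1.   ]]
(630, (0.5006, 0.1989), (0.067, 0.015), 43.7, np.float32(44.1), 0.144)
```

View pics/w1.png

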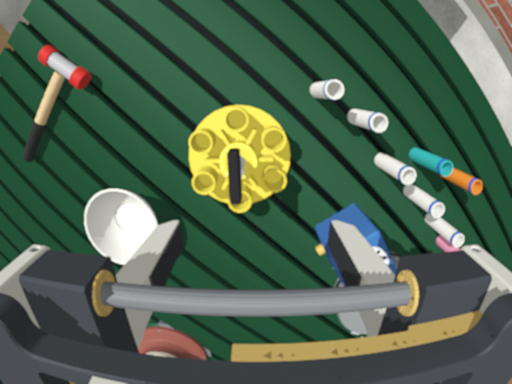

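Call:
{"op": "move_arm", "data": {"series": [[[-4,-41,0,0],[-8,-82,0,0],[-12,-123,0,0],[-16,-164,0,0],[-20,-205,0,0],[-24,-246,0,0],[-28,-287,0,0],[-32,-328,0,0]]]}}

```text
time_s: 3.45
position: [0.4959, -0.1275, 0.3498]
ee_rot: [-0.0, 0.927, 0.375, 0.001]
ft_force: [0.7, 0.4, 0.6]
grip_width: 0.0925
finger_force: 0.0
```

Call:
{"op": "move_arm", "data": {"series": [[[-10,-40,0,0],[-10,-40,0,0],[-10,-40,0,0],[-10,-40,0,0],[-10,-40,0,0],[-10,-40,0,0],[-10,-40,0,0],[-10,-40,0,0]]]}}

```text
time_s: 4.12
position: [0.4863, -0.1662, 0.3496]
ee_rot: [-0.0, 0.928, 0.373, 0.0]
ft_force: [-0.5, 0.1, 0.3]
grip_width: 0.093
finger_force: 0.0
```

```bash
python3 - <<'E'
from h import *
np.set_printoptions(precision=3,suppress=True)
o=get_obs();print(o["time_s"],o["position"],yawy(),o["ft_force"])
f=wgrab();P=wcloud(f)
x,y,z=P[...,0],P[...,1],P[...,2]
print("dial",bar(P,(.522,-.05),.03,.155,.175))
b=(np.hypot(x-.483,y+.206)<.12)&(abs(z-.06)<.006);q=P[b];(cx,cy),rr=cv2.minEnclosingCircle(q[:,:2].astype(np.float32));print("tub",cx,cy,rr,q[:,2].mean())
b=(np.hypot(x-.483,y+.206)<.03)&(z>.066)&(z<.1);q=P[b];(cx,cy),rr=cv2.minEnclosingCircle(q[:,:2].astype(np.float32));print("drive",cx,cy,rr,q[:,2].max(),len(q))
td=topdown(f,.44,.57,-.25,-.0,.0915,.0005)
np.save("td.npy",td)
# ribs: rectified at z=.0915; brightness harmonic
g=cv2.cvtColor(td,cv2.COLOR_RGB2GRAY).astype(float)
for c in [(cx,cy),(.483,-.206)]:
    th=np.radians(np.arange(0,360,1.));best=[]
    pr=np.mean([g[np.round((-c[1]-r*np.sin(th)-0.0)/.0005).astype(int),np.round((c[0]+r*np.cos(th)-.44)/.0005).astype(int)] for r in np.arange(.016,.021,.0005)],0)
    h=(pr*np.exp(6j*th)).mean();print(c,"rib",np.degrees(np.angle(h))/6,abs(h)/pr.std())
cv2.imwrite("pics/td1.png",cv2.resize(np.rot90(td)[:,:,::-1],None,fx=1.6,fy=1.6))
save(f,"w2.png")
E
```

```text
4.1167 [ 0.486 -0.166  0.35 ] -46.16411791304716 [-0.462  0.1    0.3  ]
dial (491, (0.5253, -0.0509), (0.015, 0.044), 133.8, np.float32(134.5), 0.166)
tub 0.48490849137306213 -0.19732961058616638 0.10410267114639282 0.05952214910347472
drive 0.48343485593795776 -0.20428681373596191 0.022436194121837616 0.09711255825954324 604
(0.48343485593795776, -0.20428681373596191) rib 13.35130445202328 0.5222485745965032
(0.483, -0.206) rib 13.916223199280376 0.36344194024435333
```

View pics/td1.png

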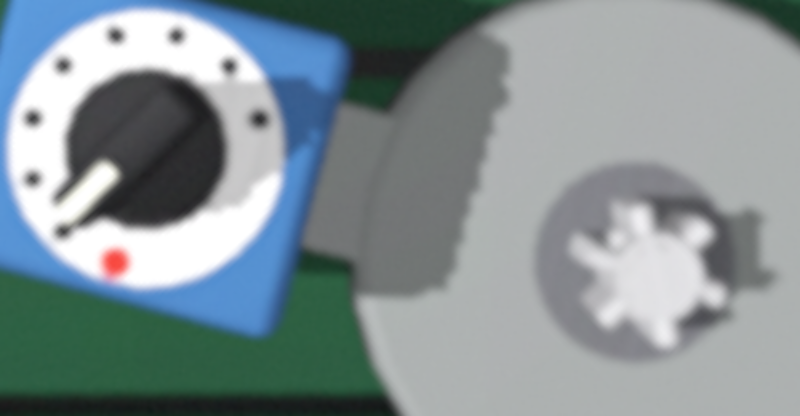

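```bash
python3 - <<'E'
from h import *
from scipy.optimize import minimize
f=wgrab();P=wcloud(f);x,y,z=P[...,0],P[...,1],P[...,2]
for c in [(.4835,-.2045),(.484,-.2055)]:
    r=np.hypot(x-c[0],y-c[1]);b=(r<.028)&(z>.06)&(z<.105);q=P[b]
    hi=(q[:,2]>.075)
    def score(p):
        a=np.radians(p[2]);d=q[:,:2]-p[:2];ins=np.hypot(*d.T)<.0135
        for k in range(6):
            e=d@np.array([np.cos(a+k*np.pi/3),np.sin(a+k*np.pi/3)]);n=d@np.array([-np.sin(a+k*np.pi/3),np.cos(a+k*np.pi/3)])
            ins|=(abs(n)<.0035)&(e>0)&(e<.022)
        return (ins==hi).mean()
    best=max((score((c[0]+i*.001,c[1]+j*.001,a)),i,j,a) for i in range(-3,4) for j in range(-3,4) for a in range(0,60,1))
    print(c,best,len(q),[round(score((c[0]+best[1]*.001,c[1]+best[2]*.001,a)),3) for a in range(4,26,2)])
g=cv2.cvtColor(f["img"],cv2.COLOR_RGB2GRAY)
for zp in(.084,.088,.0915):
    td=cv2.cvtColor(topdown(f,.44,.53,-.25,-.16,zp),cv2.COLOR_RGB2GRAY).astype(float)
    def pr(c,th):
        rr=np.arange(.015,.0205,.0005)[:,None];return td[np.round((-.16-c[1]-rr*np.sin(th))/.0005).astype(int),np.round((c[0]+rr*np.cos(th)-.44)/.0005).astype(int)].mean(0)
    th=np.radians(np.arange(0,360,1.));res=[]
    for i in range(-4,5):
        for j in range(-4,5):
            c=(.4838+i*.001,-.205+j*.001);p=pr(c,th);h=(p*np.exp(6j*th)).mean();res.append((round(abs(h),1),i,j,round(np.degrees(np.angle(h))/6,1)))
    print(zp,sorted(res)[-3:])
E
```

```text
(0.4835, -0.2045) (np.float64(0.8904403866809882), 0, 0, 13) 931 [np.float64(0.805), np.float64(0.816), np.float64(0.838), np.float64(0.861), np.float64(0.875), np.float64(0.88), np.float64(0.858), np.float64(0.842), np.float64(0.825), np.float64(0.803), np.float64(0.785)]
(0.484, -0.2055) (np.float64(0.878755364806867), -1, 1, 12) 932 [np.float64(0.8), np.float64(0.813), np.float64(0.84), np.float64(0.859), np.float64(0.879), np.float64(0.866), np.float64(0.85), np.float64(0.835), np.float64(0.821), np.float64(0.798), np.float64(0.785)]
0.084 [(np.float64(19.9), -2, 0, np.float64(12.8)), (np.float64(20.1), -1, -1, np.float64(12.8)), (np.float64(20.3), -1, 0, np.float64(12.6))]
0.088 [(np.float64(20.6), -1, 0, np.float64(13.0)), (np.float64(20.6), 0, 1, np.float64(12.5)), (np.float64(20.7), -1, 1, np.float64(12.7))]
0.0915 [(np.float64(20.5), -1, 1, np.float64(13.3)), (np.float64(21.2), 0, 1, np.float64(12.9)), (np.float64(21.2), 0, 2, np.float64(12.6))]
```

Call:
{"op": "move_arm", "data": {"series": [[[2,40,0,0],[4,80,0,0],[6,120,0,0],[8,160,0,0],[10,200,0,0],[12,240,0,0],[14,280,0,0],[16,320,0,0]]]}}

```text
time_s: 4.88
position: [0.5016, 0.1547, 0.3499]
ee_rot: [-0.0, 0.928, 0.372, 0.0]
ft_force: [0.6, -0.3, -0.9]
grip_width: 0.0927
finger_force: 0.0
```

```bash
python3 - <<'E'
from h import *
o=get_obs();print(o["time_s"],o["position"],yawy())
f=wgrab();P=wcloud(f);print(bar(P,(.5,.2),.05,.138,.152))
E
```

```text
4.8833 [0.50158544 0.15472374 0.34992846] -46.28711433976615
(741, (0.5011, 0.1988), (0.069, 0.017), 45.1, np.float32(44.6), 0.144)
```

Call:
{"op": "move_arm", "data": {"series": [[[0,22,-10,1],[0,44,-40,1],[0,44,-80,1],[0,44,-120,1],[0,44,-160,1],[0,44,-195,1],[0,44,-218,1],[0,44,-218,1]]]}}

```text
time_s: 5.6
position: [0.4984, 0.1957, 0.127]
ee_rot: [0.0, 0.925, 0.38, -0.005]
ft_force: [0.1, 0.2, -0.1]
grip_width: 0.0933
finger_force: 0.0
```

Call:
{"op": "move_arm", "data": {"series": [[[0,0,0,0],[0,0,0,0],[0,0,0,0],[0,0,0,0],[0,0,0,0],[0,0,0,0],[0,0,0,0],[0,0,0,0]]], "claw": 0, "grip_force": 45}}

```text
time_s: 6.27
position: [0.5019, 0.1967, 0.1319]
ee_rot: [-0.0, 0.925, 0.38, 0.0]
ft_force: [0.9, -0.0, -0.3]
grip_width: 0.0443
finger_force: 0.0
```

Call:
{"op": "move_arm", "data": {"series": [[[0,0,0,0],[0,0,0,0],[0,0,0,0],[0,0,0,0],[0,0,0,0],[0,0,0,0],[0,0,0,0],[0,0,0,0]]]}}

```text
time_s: 6.93
position: [0.5012, 0.1971, 0.1315]
ee_rot: [-0.001, 0.925, 0.38, -0.001]
ft_force: [-2.2, 1.4, 0.9]
grip_width: 0.0199
finger_force: 45.0
```

Call:
{"op": "move_arm", "data": {"series": [[[0,0,10,0],[0,0,25,0],[0,0,45,0],[0,0,70,0],[0,0,95,0],[0,0,120,0],[0,0,140,0],[0,0,140,0]]]}}

```text
time_s: 7.6
position: [0.5048, 0.1956, 0.2759]
ee_rot: [0.001, 0.925, 0.38, 0.005]
ft_force: [0.8, 0.1, -2.9]
grip_width: 0.0202
finger_force: 45.0
```

```bash
python3 - <<'E'
from h import *
o=get_obs();print(o["time_s"],o["position"],yawy(),o["ft_force"],o["grip_width"])
f=wgrab();P=wcloud(f);save(f,"w3.png")
s=grab_frame("scene");save(s,"s3.png")
E
```

```text
7.6 [0.50482316 0.19563603 0.27585908] -45.39485903504385 [ 0.80786242  0.10525072 -2.92226971] 0.020161619415924113
```

View pics/s3.png

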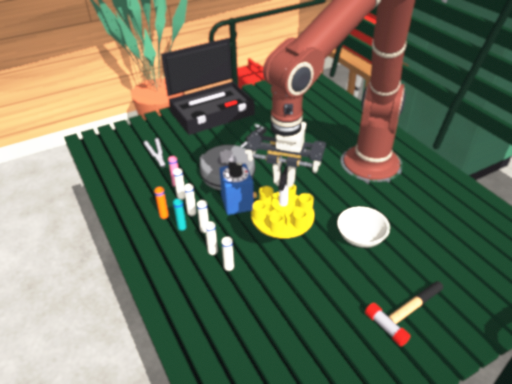

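View pics/w3.png

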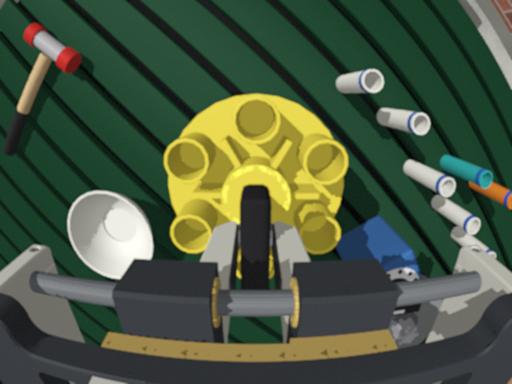

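```bash
python3 - <<'E'
from h import *
f=wgrab();K=f["K"];T=np.array(f["T_tool_cam"]);print(yawy(),get_obs()["position"],get_obs()["ft_force"])
Pw=wcloud(f);P=(Pw-wpose()[:3,3])@wpose()[:3,:3]  # tool coords
im=f["img"].astype(int);yel=(im[...,0]>140)&(im[...,1]>120)&(im[...,2]<110)
m=yel&(P[...,2]>.072)&(P[...,2]<.088);q=P[m];r=np.hypot(q[:,0],q[:,1]);print(m.sum(),np.percentile(q[:,2],[10,50,90]))
q=q[(r>.04)&(r<.09)];
# rims: rings r~17 around 65mm pockets
from scipy.optimize import minimize
def cost(p):
    a=np.radians(p[2]+60*np.arange(6));C=p[:2]+.065*np.c_[np.cos(a),np.sin(a)]
    d=np.abs(np.hypot(q[:,None,0]-C[None,:,0],q[:,None,1]-C[None,:,1])-.017).min(1);return np.minimum(d,.004).mean()
b=min((minimize(cost,[i*.004,j*.004,a],method="Nelder-Mead") for i in(-1,0,1) for j in(-1,0,1) for a in(-4,0,4)),key=lambda s:s.fun);print(b.x,b.fun,len(q))
E
```

```text
-45.34363044850454 [0.50114173 0.19598554 0.27034819] [-0.38291857  0.38250911 -4.42089205]
5171 [0.07955469 0.08353632 0.08550992]
[0.00286765 0.00061086 0.39766644] 0.0008461382625933626 2922
```

Call:
{"op": "move_arm", "data": {"series": [[[0,0,35,0],[0,0,65,4],[-3,-36,65,8],[-5,-75,65,12],[-7,-115,65,16],[-9,-155,65,20],[-11,-195,65,24],[-13,-235,65,28]]]}}

```text
time_s: 8.42
position: [0.4873, -0.0402, 0.3345]
ee_rot: [-0.001, 0.804, 0.594, -0.002]
ft_force: [-0.6, 0.0, -4.2]
grip_width: 0.0202
finger_force: 45.0
```

Call:
{"op": "move_arm", "data": {"series": [[[-1,-40,0,0.5],[-3,-80,0,0.5],[-5,-120,0,0.5],[-6,-150,0,0.5],[-6.5,-168,0,0.5],[-6.5,-168,-20,0.5],[-6.5,-168,-30,0.5],[-6.5,-168,-30,0.5]]]}}

```text
time_s: 9.08
position: [0.48, -0.2042, 0.3021]
ee_rot: [-0.005, 0.803, 0.596, -0.002]
ft_force: [-0.4, 1.3, -3.9]
grip_width: 0.02
finger_force: 45.0
```

```bash
cat > c.py <<'E'
from h import *
from scipy.optimize import minimize
o=get_obs();print(o["time_s"],yawy(),o["position"],o["ft_force"],o["torque"],o["grip_width"])
f=wgrab();Pw=wcloud(f)
zf=o["position"][2]-.1335
im=f["img"].astype(int);yel=(im[...,0]>140)&(im[...,1]>120)&(im[...,2]<110)
m=yel&(abs(Pw[...,2]-zf-.05)<.008);q=Pw[m];c=o["position"][:2];r=np.hypot(q[:,0]-c[0],q[:,1]-c[1]);q=q[(r>.04)&(r<.09)]
def cost(p):
    a=np.radians(p[2]+60*np.arange(6));C=p[:2]+.065*np.c_[np.cos(a),np.sin(a)]
    d=np.abs(np.hypot(q[:,None,0]-C[None,:,0],q[:,None,1]-C[None,:,1])-.017).min(1);return np.minimum(d,.004).mean()
b=min((minimize(cost,[c[0]+i*.004,c[1]+j*.004,a],method="Nelder-Mead") for i in(-1,0,1) for j in(-1,0,1) for a in range(-25,31,10)),key=lambda s:s.fun);print("carousel",b.x,b.fun,len(q),"rim z",np.median(q[:,2]))
E
python3 c.py
```

```text
9.0833 -16.813408942590833 [ 0.47998447 -0.20424107  0.30213437] [-0.40768829  1.33942161 -3.88483212] [0.2108228  0.14259917 0.03480696] 0.020031890766521197
carousel [ 0.48119401 -0.19441111 12.83744275] 0.0013231036639182133 3739 rim z 0.21767641317860925
```

Call:
{"op": "move_arm", "data": {"series": [[[0,0,-20,0],[0,0,-40,0],[0,0,-60,0],[0,0,-65,0],[0,0,-65,0],[0,0,-65,0],[0,0,-65,0],[0,0,-65,0]]]}}

```text
time_s: 9.8
position: [0.4833, -0.2068, 0.243]
ee_rot: [0.001, 0.803, 0.596, 0.001]
ft_force: [-0.6, -0.5, -4.2]
grip_width: 0.0199
finger_force: 45.0
```

```bash
python3 c.py; python3 - <<'E'
from h import *
f=wgrab();save(f,"w4.png",(60,310,130,380,2.2))
E
```

```text
9.8 -16.79273276950337 [ 0.48325958 -0.20682157  0.24303788] [-0.58611168 -0.52133671 -4.20838815] [-0.10228599  0.11464349 -0.00036193] 0.019920278331775527
carousel [ 0.48457908 -0.20076424 12.97347098] 0.0010600176814190897 3803 rim z 0.1598065442148038
```

View pics/w4.png

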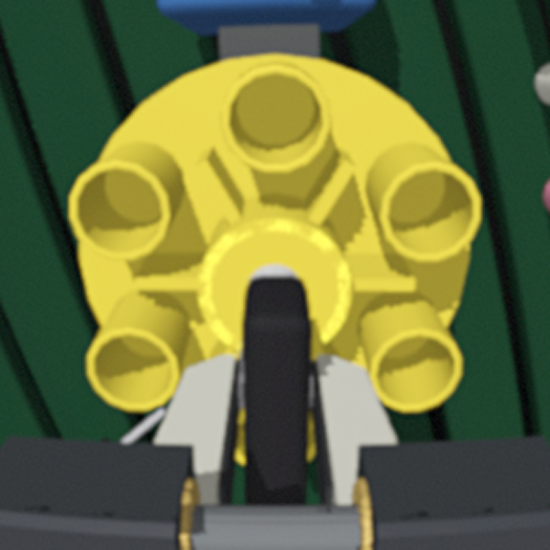

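```bash
python3 - <<'E'
from h import *
from scipy.optimize import least_squares
f=wgrab();K=f["K"];T=np.array(f["T_tool_cam"]);print(yawy(),get_obs()["position"])
px=np.array([(255,113.2),(184.5,155.5),(325.5,155.5),(190.5,224.5),(319.5,224.5)])
for zt in(.080,.0835):
    a=(px-K[:2,2])/K[0,0];th=np.hypot(*a.T);d=np.c_[a/th[:,None]*np.sin(th)[:,None],np.cos(th)]@T[:3,:3].T
    p=T[:3,3]+d*((zt-T[2,3])/d[:,2])[:,None]
    an=np.radians([0,-60,60,-120,120])
    g=lambda x,s:(x[:2]+x[3]*np.c_[np.cos(s*an+x[2]),np.sin(s*an+x[2])]-p[:,:2]).ravel()
    s=min((least_squares(g,[0,0,0,.065],args=(s,)) for s in(1,-1)),key=lambda r:r.cost);print(zt,s.x,np.degrees(s.x[2]),(s.fun*1000).round(1).tolist())
E
```

```text
-16.810184080085147 [ 0.48273461 -0.20659636  0.24242236]
0.08 [ 0.00820896 -0.00025376 -0.00027732  0.06282773] -0.0158895228891113 [0.4, 0.0, 1.4, 1.4, 1.4, -1.4, -1.7, 0.6, -1.6, -0.6]
0.0835 [ 0.00703451 -0.00024919 -0.00027732  0.06379723] -0.015889514740975767 [0.4, 0.0, 1.5, 1.4, 1.5, -1.4, -1.7, 0.6, -1.7, -0.6]
```

```bash
python3 - <<'E'
from h import *
T=wpose();f=wgrab();P=(wcloud(f)-T[:3,3])@T[:3,:3]
im=f["img"].astype(int);yel=(im[...,0]>140)&(im[...,1]>120)&(im[...,2]<120)
for n,(u,v) in dict(top=(255,113),l=(184,155),r=(325,155),ll=(190,224),lr=(319,224)).items():
    w=np.zeros(yel.shape,bool);w[v-26:v+27,u-26:u+27]=1
    q=P[w&yel&(P[...,2]>.07)&(P[...,2]<.1)];h=np.histogram(q[:,2],np.arange(.07,.1,.002))[0]
    k=q[q[:,2]<np.percentile(q[:,2],2)+.004]
    c,rr=cv2.minEnclosingCircle(k[:,:2].astype(np.float32));print(n,len(q),np.percentile(q[:,2],[1,3,10]).round(4),"c",np.round(c,4),round(rr,4),h)
# disc top edge (yellow plate)
m=yel&(P[...,2]>.1)&(P[...,2]<.14);q=P[m];print(np.histogram(q[:,2],np.arange(.1,.14,.004)));
E
```

```text
top 833 [0.0751 0.0755 0.0761] c [ 0.0707 -0.0003] 0.0189 [  0   0  74 332 162  26  36  29  33  24  24  27  21  19]
l 944 [0.0772 0.0777 0.0783] c [ 0.0389 -0.057 ] 0.0196 [  0   0   0  58 297 185  57  55  46  48  39  45  39  40]
r 1050 [0.0777 0.0782 0.0788] c [0.038  0.0558] 0.0193 [  0   0   0  25 257 229  74  66  61  59  63  58  56  56]
ll 931 [0.082  0.0824 0.0831] c [-0.0263 -0.0569] 0.0191 [  0   0   0   0   0   9 188 214  94  83  74  70  65  77]
lr 1007 [0.0825 0.0827 0.0835] c [-0.027   0.0556] 0.0194 [  0   0   0   0   0   1 148 235 110  82 100  87  91  76]
(array([ 661,  567,  510,  459, 3655, 4013, 1763,   37,   49,    5]), array([0.1  , 0.104, 0.108, 0.112, 0.116, 0.12 , 0.124, 0.128, 0.132,
       0.136, 0.14 ]))
```

```bash
python3 - <<'E'
from h import *
T=wpose();f=wgrab();P=wcloud(f);x=P-T[:3,3];x=x@T[:3,:3]
m=(abs(P[...,2])<.02)&(np.hypot(x[...,0],x[...,1])<.3);A=np.c_[x[m][:,:2],np.ones(m.sum())]
for _ in range(3):
    s=np.linalg.lstsq(A,P[m][:,2],rcond=None)[0]
    print("bench: slope tool x,y",s,m.sum(),x[m][:,0].min(),x[m][:,0].max());m[m]=abs(A@s-P[m][:,2])<.004;A=np.c_[x[m][:,:2],np.ones(m.sum())]
im=f["img"].astype(int);yel=(im[...,0]>120)&(im[...,1]>100)&(im[...,2]<120)
# plate plane
m=yel&(x[...,2]>.112)&(x[...,2]<.13)&(np.hypot(x[...,0],x[...,1])<.095);A=np.c_[x[m][:,:2],np.ones(m.sum())];b=x[m][:,2]
for _ in range(5):
    s=np.linalg.lstsq(A,b,rcond=None)[0];k=abs(A@s-b)<.002;A,b=A[k],b[k]
print("plate tool z = ",s,len(b))
E
```

```text
bench: slope tool x,y [-0.00102345  0.00284449 -0.00114015] 51890 -0.29993349983553497 0.23231840370109894
bench: slope tool x,y [-0.00034701  0.0010506  -0.00036795] 45939 -0.29993349983553497 0.23231840370109894
bench: slope tool x,y [-0.00038847  0.00094485 -0.00033552] 45610 -0.29993349983553497 0.23231840370109894
plate tool z =  [-0.06402765  0.00350592  0.12373254] 7390
```

Call:
{"op": "move_arm", "data": {"series": [[[-0.5,-6,0,0],[-0.5,-6,-4,0],[-0.5,-6,-8,0],[-0.5,-6,-12,0],[-0.5,-6,-16,0],[-0.5,-6,-20,0],[-0.5,-6,-24,0],[-0.5,-6,-24,0]]], "grip_force": 50}}

```text
time_s: 10.72
position: [0.4814, -0.212, 0.2165]
ee_rot: [-0.001, 0.803, 0.596, -0.001]
ft_force: [0.4, -0.0, -4.3]
grip_width: 0.02
finger_force: 50.0
```

Call:
{"op": "move_arm", "data": {"series": [[[0,0,-1,0],[0,0,-2,0],[0,0,-3,0],[0,0,-4,0],[0,0,-5,0],[0,0,-6,0],[0,0,-6,0],[0,0,-6,0]]]}}

```text
time_s: 11.38
position: [0.4821, -0.2129, 0.2122]
ee_rot: [0.001, 0.803, 0.596, 0.0]
ft_force: [-1.2, -0.1, 0.2]
grip_width: 0.02
finger_force: 50.0
```

Call:
{"op": "move_arm", "data": {"series": [[[0.3,1,0,0],[0.6,2,0,0],[0.9,3,0,0],[1.2,4,0,0],[1.5,5,0,0],[1.8,6,0,0],[2,7,0,0],[2,7,0,0]]]}}

```text
time_s: 12.05
position: [0.4844, -0.2055, 0.212]
ee_rot: [0.001, 0.803, 0.596, 0.0]
ft_force: [-0.8, -0.1, 3.4]
grip_width: 0.02
finger_force: 50.0
```

```bash
cat > tilt.py <<'E'
from h import *
o=get_obs();print(o["time_s"],yawy(),o["position"],o["ft_force"],o["torque"],o["grip_width"])
T=wpose();f=wgrab();P=wcloud(f);x=P-T[:3,3];x=x@T[:3,:3]
im=f["img"].astype(int);yel=(im[...,0]>120)&(im[...,1]>100)&(im[...,2]<120)
m=yel&(x[...,2]>.112)&(x[...,2]<.13)&(np.hypot(x[...,0],x[...,1])<.095);A=np.c_[x[m][:,:2],np.ones(m.sum())];b=x[m][:,2]
for _ in range(5):
    s=np.linalg.lstsq(A,b,rcond=None)[0];k=abs(A@s-b)<.002;A,b=A[k],b[k]
print("plate tool z = ",s,len(b))
for n,(u,v) in dict(top=(255,113),l=(184,155),r=(325,155),ll=(190,224),lr=(319,224)).items():
    w=np.zeros(yel.shape,bool);w[v-26:v+27,u-26:u+27]=1
    q=x[w&yel&(x[...,2]>.07)&(x[...,2]<.1)]
    k=q[q[:,2]<np.percentile(q[:,2],2)+.004]
    c,rr=cv2.minEnclosingCircle(k[:,:2].astype(np.float32));print(n,len(q),np.percentile(q[:,2],[1,3,10]).round(4),"c",np.round(c,4))
E
python3 tilt.py
```

```text
12.05 -16.791882151953438 [ 0.48436879 -0.20551412  0.2119796 ] [-0.83611779 -0.10584018  3.44871583] [-0.50612733  0.24427004  0.04959638] 0.019959145136789206
plate tool z =  [0.01105855 0.00654296 0.12359651] 8267
top 638 [0.0809 0.0811 0.0816] c [ 0.0656 -0.0005]
l 909 [0.0805 0.0808 0.0812] c [ 0.0335 -0.0569]
r 888 [0.0812 0.0815 0.082 ] c [0.0327 0.0554]
ll 1013 [0.0802 0.0805 0.0811] c [-0.0316 -0.0575]
lr 934 [0.081  0.0814 0.0819] c [-0.0322  0.0555]
```

Call:
{"op": "move_arm", "data": {"series": [[[0,0,-3,0],[0,0,-6,0],[0,0,-9,0],[0,0,-12,0],[0,0,-15,0],[0,0,-17,0],[0,0,-19,0],[0,0,-19,0]]], "grip_force": 60}}

```text
time_s: 12.77
position: [0.4832, -0.2044, 0.1917]
ee_rot: [-0.002, 0.803, 0.596, -0.0]
ft_force: [-1.1, -0.9, -2.4]
grip_width: 0.0192
finger_force: 60.0
```

```bash
python3 tilt.py
```

```text
12.7667 -16.798711409645016 [ 0.48321524 -0.20436086  0.19170018] [-1.05965862 -0.90718038 -2.40051757] [-0.22842289  0.18995376 -0.01261099] 0.019169069433245974
plate tool z =  [ 0.00667168 -0.00320869  0.12358603] 8164
top 655 [0.0806 0.0809 0.0814] c [0.066  0.0001]
l 916 [0.0809 0.0813 0.0817] c [ 0.0339 -0.0565]
r 908 [0.0805 0.0809 0.0814] c [0.0333 0.0561]
ll 993 [0.081  0.0813 0.0819] c [-0.0312 -0.0567]
lr 977 [0.0805 0.0809 0.0815] c [-0.0315  0.056 ]
```

Call:
{"op": "move_arm", "data": {"series": [[[0,0,-1,0],[0,0,-2,0],[0,0,-3,0],[0,0,-4,0],[0,0,-4,0],[0,0,-4,0],[0,0,-4,0],[0,0,-4,0]]]}}

```text
time_s: 13.48
position: [0.4832, -0.2044, 0.1915]
ee_rot: [-0.001, 0.803, 0.596, 0.001]
ft_force: [-6.4, 5.1, 19.2]
grip_width: 0.0196
finger_force: 60.0
```

Call:
{"op": "move_arm", "data": {"series": [[[0,0,3,0],[0,0,3,0],[0,0,3,0],[0,0,3,0],[0,0,3,0],[0,0,3,0],[0,0,3,0],[0,0,3,0]]], "claw": 0.75}}

```text
time_s: 14.15
position: [0.4839, -0.2054, 0.1914]
ee_rot: [-0.0, 0.803, 0.596, -0.0]
ft_force: [-0.2, -0.6, -0.1]
grip_width: 0.0674
finger_force: 0.0
```

Call:
{"op": "move_arm", "data": {"series": [[[0,0,40,0],[0,0,80,0],[0,0,120,0],[0,0,150,0],[0,0,150,0],[0,0,150,0],[0,0,150,0],[0,0,150,0]]]}}

```text
time_s: 14.82
position: [0.4832, -0.2048, 0.34]
ee_rot: [-0.002, 0.803, 0.596, -0.001]
ft_force: [-0.2, 0.1, 0.2]
grip_width: 0.0694
finger_force: 0.0
```

```bash
cat > look.py <<'E'
from h import *
import sys
from scipy.optimize import minimize
np.set_printoptions(precision=4,suppress=True)
o=get_obs();print(o["time_s"],yawy(),o["position"],o["ft_force"])
f=wgrab();P=wcloud(f);x,y,z=P[...,0],P[...,1],P[...,2];im=f["img"].astype(int)
save(f,sys.argv[1])
yel=(im[...,0]>140)&(im[...,1]>120)&(im[...,2]<120)
b=yel&(np.hypot(x-.4835,y+.2045)<.09)&(np.hypot(x-.4835,y+.2045)>.042)&(z>.1)&(z<.118);q=P[b]
if len(q)>200:
    q=q[abs(q[:,2]-np.percentile(q[:,2],95))<.005]
    def cost(p):
        a=np.radians(p[2]+60*np.arange(6));C=p[:2]+.065*np.c_[np.cos(a),np.sin(a)]
        d=np.abs(np.hypot(q[:,None,0]-C[None,:,0],q[:,None,1]-C[None,:,1])-.0172).min(1);return np.minimum(d,.004).mean()
    s=min((minimize(cost,[.4835,-.2045,a],method="Nelder-Mead") for a in(5,13,20)),key=lambda s:s.fun).x
    print("carousel",s,"rim z",np.percentile(q[:,2],50),len(q),"bar",bar(P,s[:2],.045,.196,.212))
    a=np.radians(s[2]+60*np.arange(6));print("pockets",(s[:2]+.065*np.c_[np.cos(a),np.sin(a)]).tolist())
# tubes
m=(z>.06)&(z<.12)&(x>.6)&(x<.85)&(y>-.35)&(y<.4)
n,lab=cv2.connectedComponents(m.astype(np.uint8),connectivity=4)
for i in range(1,n):
    k=(lab==i)&(z>.1)
    if k.sum()<15: continue
    c,r=cv2.minEnclosingCircle(P[k][:,:2].astype(np.float32));print("tube",np.round(c,4),round(r,4),k.sum(),round(float(z[k].max()),3),im[lab==i].mean(0).round())
E
python3 look.py w5.png
```

```text
14.8167 -16.801268625358894 [ 0.4832 -0.2048  0.34  ] [-0.2422  0.1441  0.1646]
carousel [ 0.4835 -0.203  12.8694] rim z 0.10944095812486193 1187 bar (1047, (0.483, -0.2029), (0.068, 0.016), 73.5, np.float32(73.2), 0.204)
pockets [[0.5468426989874474, -0.18853281616969092], [0.5026212803306499, -0.14089390211846337], [0.4392540612251847, -0.1553713170410233], [0.4201082607765169, -0.21748764601481083], [0.4643296794333144, -0.26512656006603835], [0.5276968985387797, -0.25064914514347836]]
tube [ 0.728  -0.0384] 0.0135 83 0.112 [ 38. 116. 120.]
tube [ 0.6743 -0.0828] 0.0139 176 0.112 [168. 170. 166.]
tube [ 0.758  -0.1153] 0.0141 169 0.112 [164. 101.  55.]
tube [ 0.6739 -0.1719] 0.0136 173 0.112 [182. 183. 179.]
tube [ 0.6642 -0.2421] 0.0138 167 0.112 [187. 127. 154.]
```

View pics/w5.png

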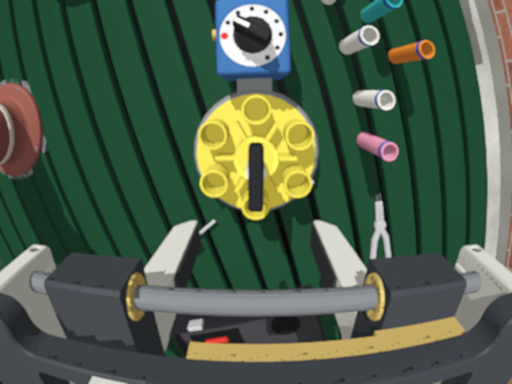

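Call:
{"op": "move_arm", "data": {"series": [[[30,5,0,-7],[60,10,0,-14],[90,16,-10,-21],[120,21,-30,-28],[150,26,-60,-35],[175,30,-90,-42],[190,33,-100,-49],[190,33,-100,-56]]], "claw": 0.55}}

```text
time_s: 15.53
position: [0.6749, -0.1684, 0.2336]
ee_rot: [-0.003, 0.989, 0.149, -0.004]
ft_force: [-0.4, 0.5, 0.8]
grip_width: 0.0512
finger_force: 0.0
```

Call:
{"op": "move_arm", "data": {"series": [[[0,0,0,-4],[0,0,0,-4],[0,0,0,-4],[0,0,0,-4],[0,0,0,-4],[0,0,0,-4],[0,0,0,-4],[0,0,0,-4]]]}}

```text
time_s: 16.2
position: [0.6738, -0.1725, 0.2419]
ee_rot: [-0.0, 0.993, 0.115, 0.0]
ft_force: [-0.5, -1.2, -0.4]
grip_width: 0.0516
finger_force: 0.0
```

```bash
python3 look.py w6.png
```

```text
16.2 -76.80032294399005 [ 0.6738 -0.1725  0.2419] [-0.4578 -1.1544 -0.4497]
carousel [ 0.4845 -0.2034 12.9601] rim z 0.10885630194339169 480 bar (0, (0.0, 0.0), (0.0, 0.0), 0.0, np.float32(0.0), nan)
pockets [[0.5478500512916827, -0.18881793676147152], [0.5035532479260948, -0.14124911071341317], [0.44020903445747933, -0.15582685471042726], [0.4211616243544519, -0.21797342475549963], [0.46545842772003987, -0.265542250803558], [0.5288026411886554, -0.25096450680654386]]
tube [ 0.7583 -0.1155] 0.0136 242 0.112 [213. 144.  77.]
tube [ 0.7285 -0.0369] 0.0137 303 0.112 [ 55. 149. 152.]
tube [0.6867 0.1004] 0.0143 273 0.111 [179. 182. 182.]
tube [0.6702 0.0068] 0.0138 294 0.111 [186. 189. 187.]
tube [ 0.6752 -0.0827] 0.0137 286 0.112 [197. 199. 196.]
tube [ 0.675  -0.1717] 0.0133 275 0.111 [215. 216. 213.]
tube [ 0.6644 -0.2431] 0.0136 304 0.111 [211. 151. 179.]h.py:36: RuntimeWarning: Mean of empty slice.
  u,s,v=np.linalg.svd(q-q.mean(0));return len(q),(round(cx,4),round(cy,4)),(round(w,3),round(h,3)),round(a%180,1),round(np.degrees(np.arctan2(v[0,1],v[0,0]))%180,1),round(float(np.median(P[b][:,2])),3)
  ret = um.true_divide(
  return _methods._mean(a, axis=axis, dtype=dtype,
  ret = ret.dtype.type(ret / rcount)
```

Call:
{"op": "move_arm", "data": {"series": [[[1,0.5,-30,0],[1,0.5,-65,0],[1,0.5,-100,0],[1,0.5,-130,0],[1,0.5,-147,0],[1,0.5,-147,0],[1,0.5,-147,0],[1,0.5,-147,0]]]}}

```text
time_s: 16.92
position: [0.676, -0.1727, 0.0965]
ee_rot: [0.001, 0.993, 0.115, 0.001]
ft_force: [-0.4, 0.1, 0.2]
grip_width: 0.0512
finger_force: 0.0
```

Call:
{"op": "move_arm", "data": {"series": [[[0,0,0,0],[0,0,0,0],[0,0,0,0],[0,0,0,0],[0,0,0,0],[0,0,0,0],[0,0,0,0],[0,0,10,0]]], "claw": 0, "grip_force": 15}}

```text
time_s: 17.58
position: [0.6736, -0.1711, 0.1029]
ee_rot: [-0.001, 0.993, 0.115, -0.002]
ft_force: [-0.1, 0.3, 0.0]
grip_width: 0.0259
finger_force: 15.0
```

Call:
{"op": "move_arm", "data": {"series": [[[0,0,30,0],[0,0,65,0],[0,0,100,0],[-20,-2,135,0],[-50,-6,170,0],[-80,-10,200,0],[-110,-14,205,0],[-127,-17,205,0]]]}}

```text
time_s: 18.25
position: [0.5449, -0.1919, 0.314]
ee_rot: [0.001, 0.994, 0.113, 0.002]
ft_force: [-0.7, -0.8, 0.3]
grip_width: 0.0259
finger_force: 15.0
```

Call:
{"op": "move_arm", "data": {"series": [[[0,0,0,0],[0,0,0,0],[0,0,-30,0],[0,0,-60,0],[0,0,-60,0],[0,0,-60,0],[0,0,-60,0],[0,0,-60,0]]]}}

```text
time_s: 18.92
position: [0.5492, -0.1897, 0.2512]
ee_rot: [0.001, 0.993, 0.115, 0.001]
ft_force: [-0.5, -0.1, -0.3]
grip_width: 0.0256
finger_force: 15.0
```

```bash
cat > held.py <<'E'
from h import *
import sys
np.set_printoptions(precision=4,suppress=True)
o=get_obs();T=wpose();print(o["time_s"],yawy(),o["position"],o["ft_force"],o["grip_width"])
f=wgrab();P=wcloud(f);x=(P-T[:3,3])@T[:3,:3];im=f["img"].astype(int)
wh=(im.min(-1)>90)&(np.ptp(im,axis=-1)<40)
m=(np.hypot(x[...,0],x[...,1])<.03)&(x[...,2]>-.03)&(x[...,2]<.1)&(x[...,2]>-.02)
print("col under tool",m.sum(),np.percentile(x[m][:,2],[0,2,10,50]) if m.sum() else "")
k=m&(x[...,2]<-.009)&(abs(x[...,1])<.0135)
if k.sum()>5:
    q=x[k];print("mouth x range",q[:,0].min(),q[:,0].max(),"y",q[:,1].min(),q[:,1].max(),"z",q[:,2].min(),len(q))
save(f,sys.argv[1],(80,330,120,400,2))
E
python3 held.py w7.png
```

```text
18.9167 -76.78918747084079 [ 0.5492 -0.1897  0.2512] [-0.5498 -0.1074 -0.3303] 0.02562427611743906
col under tool 5658 [-0.02   -0.0181 -0.0145  0.0008]
mouth x range -0.014260927576770388 0.012394212178095054 y -0.013492851945273051 0.013480049588468391 z -0.019928787029710418 1010
```

View pics/w7.png

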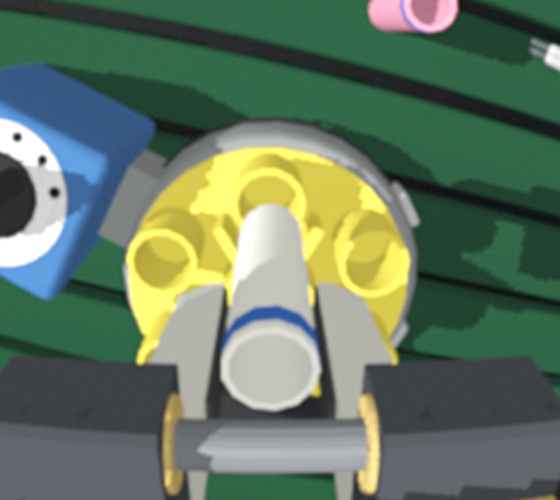

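Call:
{"op": "move_arm", "data": {"series": [[[-0.5,0,-15,0],[-0.5,0,-30,0],[-0.5,0,-40,0],[-0.5,0,-50,0],[-0.5,0,-60,0],[-0.5,0,-70,0],[-0.5,0,-80,0],[-0.5,0,-84,0]]]}}

```text
time_s: 19.63
position: [0.5468, -0.1885, 0.164]
ee_rot: [-0.001, 0.993, 0.115, -0.001]
ft_force: [0.1, 0.6, -0.0]
grip_width: 0.0258
finger_force: 15.0
```

```bash
python3 -c "
from h import *
o=get_obs();print(o['position'],o['ft_force'],o['torque'],o['grip_width'],o['time_s'])"
```

```text
[ 0.54684502 -0.18849309  0.1640445 ] [ 0.05991042  0.60975838 -0.01210665] [0.01821258 0.14299049 0.05062597] 0.025829128477080174 19.6333
```

Call:
{"op": "move_arm", "data": {"series": [[[0,0,0,0],[0,0,0,0],[0,0,0,0],[0,0,0,0],[0,0,0,0],[0,0,20,0],[0,0,50,0],[0,0,85,0]]], "claw": 0.5}}

```text
time_s: 20.3
position: [0.5464, -0.1883, 0.2504]
ee_rot: [-0.001, 0.993, 0.115, -0.002]
ft_force: [0.5, -1.5, 0.9]
grip_width: 0.0467
finger_force: 0.0
```

Call:
{"op": "move_arm", "data": {"series": [[[16,13,0,7],[32,26,0,14],[56,46,0,21],[80,66,0,28],[104,86,-10,35],[120,99,-20,42],[128,106,-30,49],[128,106,-40,56]]]}}

```text
time_s: 20.97
position: [0.6776, -0.079, 0.2097]
ee_rot: [-0.0, 0.82, 0.572, 0.001]
ft_force: [0.0, 0.3, -0.3]
grip_width: 0.0467
finger_force: 0.0
```

Call:
{"op": "move_arm", "data": {"series": [[[0,0,0,4],[0,0,0,4],[0,0,0,4],[0,0,0,4],[0,0,0,4],[0,0,0,4],[0,0,0,4],[0,0,0,4]]]}}

```text
time_s: 21.63
position: [0.6754, -0.0829, 0.2108]
ee_rot: [0.0, 0.803, 0.596, 0.0]
ft_force: [-1.2, -1.1, 0.3]
grip_width: 0.0465
finger_force: 0.0
```

```bash
python3 look.py w8.png 2>/dev/null | grep -v pockets
```

```text
21.6333 -16.823787401218656 [ 0.6754 -0.0829  0.2108] [-1.174  -1.0804  0.2989]
tube [0.6837 0.0923] 0.0096 92 0.112 [151. 155. 157.]
tube [0.6699 0.0074] 0.0133 273 0.112 [208. 209. 204.]
tube [ 0.7283 -0.0363] 0.0134 314 0.112 [ 59. 170. 172.]
tube [ 0.6746 -0.082 ] 0.0134 353 0.111 [217. 219. 216.]
tube [ 0.7586 -0.1145] 0.014 388 0.112 [209. 137.  75.]
tube [ 0.6646 -0.2426] 0.0134 232 0.111 [164. 107. 129.]
```

Call:
{"op": "move_arm", "data": {"series": [[[-0.5,0.5,-30,0],[-0.5,0.5,-65,0],[-0.5,0.5,-95,0],[-0.5,0.5,-116,0],[-0.5,0.5,-116,0],[-0.5,0.5,-116,0],[-0.5,0.5,-116,0],[-0.5,0.5,-116,0]]]}}

```text
time_s: 22.35
position: [0.6765, -0.083, 0.0971]
ee_rot: [0.002, 0.803, 0.596, 0.002]
ft_force: [-0.1, -0.6, -0.7]
grip_width: 0.0464
finger_force: 0.0
```

Call:
{"op": "move_arm", "data": {"series": [[[0,0,0,0],[0,0,0,0],[0,0,0,0],[0,0,0,0],[0,0,0,0],[0,0,0,0],[0,0,0,0],[0,0,10,0]]], "claw": 0}}

```text
time_s: 23.02
position: [0.6734, -0.082, 0.1028]
ee_rot: [-0.002, 0.803, 0.596, -0.002]
ft_force: [0.1, 0.0, -0.6]
grip_width: 0.0259
finger_force: 15.0
```

Call:
{"op": "move_arm", "data": {"series": [[[0,0,35,0],[0,0,75,0],[0,0,115,0],[0,0,155,0],[-20,-7,190,0],[-55,-19,200,0],[-92,-32,200,0],[-125,-43,200,0]]]}}

```text
time_s: 23.68
position: [0.548, -0.1268, 0.3061]
ee_rot: [0.001, 0.803, 0.596, 0.0]
ft_force: [-0.1, 0.2, -0.1]
grip_width: 0.0259
finger_force: 15.0
```

Call:
{"op": "move_arm", "data": {"series": [[[-25,-9,0,0],[-42,-14,0,0],[-47,-16,0,0],[-47,-16,-20,0],[-47,-16,-40,0],[-47,-16,-55,0],[-47,-16,-55,0],[-47,-16,-55,0]]]}}

```text
time_s: 24.35
position: [0.5034, -0.1409, 0.2493]
ee_rot: [-0.0, 0.803, 0.596, -0.0]
ft_force: [-0.5, 0.1, -0.9]
grip_width: 0.0255
finger_force: 15.0
```

```bash
python3 held.py w9.png
```

```text
24.35 -16.762167245138322 [ 0.5034 -0.1409  0.2493] [-0.4958  0.1213 -0.9282] 0.025546098263904984
col under tool 5636 [-0.02   -0.0183 -0.0146  0.0007]
mouth x range -0.01332030511039575 0.013302182114812653 y -0.013495700586753877 0.013485416970836299 z -0.019906019996022078 1028
```

Call:
{"op": "move_arm", "data": {"series": [[[0,0,-15,0],[0,0,-30,0],[0,0,-40,0],[0,0,-50,0],[0,0,-60,0],[0,0,-70,0],[0,0,-80,0],[0,0,-84,0]]]}}

```text
time_s: 25.07
position: [0.5023, -0.1411, 0.1642]
ee_rot: [-0.001, 0.803, 0.596, -0.001]
ft_force: [0.7, 0.7, -0.0]
grip_width: 0.0261
finger_force: 15.0
```

Call:
{"op": "move_arm", "data": {"series": [[[0,0,0,0],[0,0,0,0],[0,0,0,0],[0,0,0,0],[0,0,0,0],[0,0,20,0],[0,0,50,0],[0,0,85,0]]], "claw": 0.5}}

```text
time_s: 25.73
position: [0.5018, -0.141, 0.2506]
ee_rot: [-0.001, 0.803, 0.596, -0.001]
ft_force: [1.0, 0.4, 0.6]
grip_width: 0.0467
finger_force: 0.0
```

Call:
{"op": "move_arm", "data": {"series": [[[20,18,0,7],[42,37,0,14],[66,58,0,21],[90,80,0,28],[115,102,0,35],[140,124,0,42],[160,142,-20,49],[167,148,-40,56]]]}}

```text
time_s: 26.4
position: [0.6734, 0.0118, 0.2111]
ee_rot: [0.002, 0.424, 0.906, 0.003]
ft_force: [-0.6, 0.9, -0.7]
grip_width: 0.0463
finger_force: 0.0
```

Call:
{"op": "move_arm", "data": {"series": [[[0,0,0,4],[0,0,0,4],[0,0,0,4],[0,0,0,4],[0,0,0,4],[0,0,0,4],[0,0,0,4],[0,0,0,4]]]}}

```text
time_s: 27.07
position: [0.6699, 0.0065, 0.2111]
ee_rot: [0.0, 0.397, 0.918, 0.0]
ft_force: [0.2, -0.0, -0.2]
grip_width: 0.0462
finger_force: 0.0
```

```bash
python3 look.py w10.png 2>/dev/null | grep -v pockets
```

```text
27.0667 43.16462454423132 [0.6699 0.0065 0.2111] [ 0.2331 -0.0168 -0.2405]
carousel [ 0.484  -0.2022 12.9624] rim z 0.10898713018288386 665 bar (0, (0.0, 0.0), (0.0, 0.0), 0.0, np.float32(0.0), nan)
tube [0.6716 0.1787] 0.0137 399 0.112 [171. 173. 171.]
tube [0.6863 0.1015] 0.0137 378 0.112 [186. 187. 184.]
tube [0.6692 0.0075] 0.0134 358 0.111 [210. 212. 208.]
tube [ 0.7281 -0.0361] 0.0138 397 0.112 [ 56. 163. 168.]
tube [ 0.7592 -0.1153] 0.0134 169 0.111 [198. 123.  54.]
```

Call:
{"op": "move_arm", "data": {"series": [[[-0.4,0.7,-30,0],[-0.4,0.7,-65,0],[-0.4,0.7,-95,0],[-0.4,0.7,-116,0],[-0.4,0.7,-116,0],[-0.4,0.7,-116,0],[-0.4,0.7,-116,0],[-0.4,0.7,-116,0]]]}}

```text
time_s: 27.78
position: [0.6711, 0.0071, 0.0971]
ee_rot: [0.002, 0.397, 0.918, 0.001]
ft_force: [0.4, 0.9, 0.0]
grip_width: 0.0465
finger_force: 0.0
```

Call:
{"op": "move_arm", "data": {"series": [[[0,0,0,0],[0,0,0,0],[0,0,0,0],[0,0,0,0],[0,0,0,0],[0,0,0,0],[0,0,0,0],[0,0,10,0]]], "claw": 0}}

```text
time_s: 28.45
position: [0.6679, 0.0074, 0.1028]
ee_rot: [-0.002, 0.397, 0.918, -0.001]
ft_force: [0.0, 0.5, -0.4]
grip_width: 0.0257
finger_force: 15.0
```

Call:
{"op": "move_arm", "data": {"series": [[[0,0,35,0],[0,0,75,0],[0,0,115,0],[0,0,155,0],[-10,-18,190,0],[-26,-48,205,0],[-44,-80,205,0],[-62,-114,205,0]]]}}

```text
time_s: 29.12
position: [0.6073, -0.1071, 0.3116]
ee_rot: [0.002, 0.396, 0.918, 0.001]
ft_force: [0.4, -0.4, -1.4]
grip_width: 0.0254
finger_force: 15.0
```

Call:
{"op": "move_arm", "data": {"series": [[[-18,-34,0,0],[-37,-68,0,0],[-56,-103,0,0],[-71,-130,0,0],[-79,-144,0,0],[-79,-144,-30,0],[-79,-144,-60,0],[-79,-144,-60,0]]]}}

```text
time_s: 29.78
position: [0.5248, -0.2491, 0.2445]
ee_rot: [-0.006, 0.398, 0.917, 0.0]
ft_force: [-0.5, 0.3, -1.7]
grip_width: 0.0256
finger_force: 15.0
```

```bash
python3 held.py w11.png
```

```text
29.7833 43.128088041831894 [ 0.5248 -0.2491  0.2445] [-0.5191  0.2564 -1.7188] 0.025633004877794196
col under tool 5640 [-0.02   -0.0186 -0.0147  0.0007]
mouth x range -0.01355858666285885 0.013991830664517927 y -0.01348622505714639 0.013373199051724037 z -0.019976903531526057 1027
```

Call:
{"op": "move_arm", "data": {"series": [[[0,0,0,0],[0,0,-10,0],[0,0,-25,0],[0,0,-40,0],[0,0,-55,0],[0,0,-68,0],[0,0,-80,0],[0,0,-84,0]]]}}

```text
time_s: 30.5
position: [0.5285, -0.2503, 0.1649]
ee_rot: [-0.0, 0.397, 0.918, -0.0]
ft_force: [-0.1, 0.7, -0.6]
grip_width: 0.0261
finger_force: 15.0
```

Call:
{"op": "move_arm", "data": {"series": [[[0,0,0,0],[0,0,0,0],[0,0,0,0],[0,0,0,0],[0,0,0,0],[0,0,20,0],[0,0,50,0],[0,0,85,0]]], "claw": 0.5}}

```text
time_s: 31.17
position: [0.5275, -0.2501, 0.2504]
ee_rot: [-0.002, 0.397, 0.918, -0.0]
ft_force: [0.7, -0.1, 0.2]
grip_width: 0.0466
finger_force: 0.0
```

Call:
{"op": "move_arm", "data": {"series": [[[14,30,0,0],[30,66,0,0],[46,102,0,0],[62,138,0,0],[78,174,0,0],[94,210,0,0],[110,246,0,0],[126,282,-10,0]]]}}

```text
time_s: 31.83
position: [0.6564, 0.0331, 0.2432]
ee_rot: [0.002, 0.397, 0.918, 0.001]
ft_force: [1.3, -0.9, 1.1]
grip_width: 0.0466
finger_force: 0.0
```

Call:
{"op": "move_arm", "data": {"series": [[[14,30,-10,0],[26,56,-20,0],[32,69,-30,0],[32,69,-30,0],[32,69,-30,0],[32,69,-30,0],[32,69,-30,0],[32,69,-30,0]]]}}

```text
time_s: 32.5
position: [0.6867, 0.0974, 0.212]
ee_rot: [0.001, 0.399, 0.917, -0.0]
ft_force: [-0.0, 0.0, 0.6]
grip_width: 0.0468
finger_force: 0.0
```

```bash
python3 look.py w12.png 2>/dev/null | grep -v pockets
```

```text
32.5 42.98141428895531 [0.6867 0.0974 0.212 ] [-0.0426  0.0285  0.5586]
tube [0.6716 0.1787] 0.0136 317 0.112 [211. 212. 209.]
tube [0.686  0.1017] 0.0134 352 0.112 [222. 224. 222.]
tube [ 0.6647 -0.2322] 0.0092 46 0.109 [138. 108. 140.]
```

Call:
{"op": "move_arm", "data": {"series": [[[-0.3,0.9,-30,0],[-0.3,0.9,-65,0],[-0.3,0.9,-95,0],[-0.3,0.9,-116,0],[-0.3,0.9,-116,0],[-0.3,0.9,-116,0],[-0.3,0.9,-116,0],[-0.3,0.9,-116,0]]]}}

```text
time_s: 33.22
position: [0.688, 0.101, 0.0974]
ee_rot: [0.002, 0.397, 0.918, 0.001]
ft_force: [-0.5, 0.1, 0.3]
grip_width: 0.0466
finger_force: 0.0
```

Call:
{"op": "move_arm", "data": {"series": [[[0,0,0,0],[0,0,0,0],[0,0,0,0],[0,0,0,0],[0,0,0,0],[0,0,0,0],[0,0,0,0],[0,0,10,0]]], "claw": 0}}

```text
time_s: 33.88
position: [0.6846, 0.1011, 0.1028]
ee_rot: [-0.002, 0.397, 0.918, -0.001]
ft_force: [-0.3, 0.4, -1.6]
grip_width: 0.0255
finger_force: 15.0
```

Call:
{"op": "move_arm", "data": {"series": [[[0,0,35,0],[0,0,75,0],[0,0,115,0],[0,0,155,0],[-15,-16,190,0],[-38,-40,210,0],[-62,-65,210,0],[-88,-92,210,0]]]}}

```text
time_s: 34.55
position: [0.598, 0.0087, 0.3167]
ee_rot: [0.002, 0.397, 0.918, 0.001]
ft_force: [0.1, -0.1, -0.9]
grip_width: 0.0259
finger_force: 15.0
```

Call:
{"op": "move_arm", "data": {"series": [[[-26,-27,0,0],[-52,-54,0,0],[-78,-81,0,0],[-104,-108,0,0],[-130,-136,0,0],[-150,-157,0,0],[-158.4,-165.5,0,0],[-158.4,-165.5,0,0]]]}}

```text
time_s: 35.22
position: [0.4376, -0.1589, 0.3153]
ee_rot: [0.0, 0.4, 0.916, -0.0]
ft_force: [0.7, 0.4, -1.1]
grip_width: 0.0258
finger_force: 15.0
```

Call:
{"op": "move_arm", "data": {"series": [[[0,0,-20,0],[0,0,-45,0],[0,0,-65,0],[0,0,-65,0],[0,0,-65,0],[0,0,-65,0],[0,0,-65,0],[0,0,-65,0]]]}}

```text
time_s: 35.88
position: [0.4408, -0.1563, 0.2508]
ee_rot: [0.001, 0.397, 0.918, 0.0]
ft_force: [-0.4, -0.2, 0.2]
grip_width: 0.0257
finger_force: 15.0
```

```bash
python3 held.py w13.png
```

```text
35.8833 43.22294551741687 [ 0.4408 -0.1563  0.2508] [-0.3646 -0.1897  0.2433] 0.02566177066107562
col under tool 5673 [-0.02   -0.0184 -0.0147  0.0008]
mouth x range -0.013608527007714328 0.013539879270122703 y -0.013458642015904711 0.013418568303671807 z -0.019868871554003895 1040
```

Call:
{"op": "move_arm", "data": {"series": [[[-0.5,0.2,-15,0],[-0.5,0.2,-30,0],[-0.5,0.2,-40,0],[-0.5,0.2,-50,0],[-0.5,0.2,-60,0],[-0.5,0.2,-70,0],[-0.5,0.2,-80,0],[-0.5,0.2,-84.5,0]]]}}

```text
time_s: 36.6
position: [0.4392, -0.156, 0.1647]
ee_rot: [-0.0, 0.397, 0.918, 0.0]
ft_force: [0.4, 0.2, 0.3]
grip_width: 0.0256
finger_force: 15.0
```

Call:
{"op": "move_arm", "data": {"series": [[[0,0,0,0],[0,0,0,0],[0,0,0,0],[0,0,0,0],[0,0,0,0],[0,0,20,0],[0,0,50,0],[0,0,85,0]]], "claw": 0.5}}

```text
time_s: 37.27
position: [0.4381, -0.1557, 0.2502]
ee_rot: [-0.002, 0.397, 0.918, -0.0]
ft_force: [0.5, 0.3, 0.1]
grip_width: 0.0463
finger_force: 0.0
```

Call:
{"op": "move_arm", "data": {"series": [[[18,26,5,-5],[38,55,5,-10],[58,83,5,-15],[78,112,5,-20],[98,141,5,-25],[118,170,5,-30],[138,199,5,-35],[158,228,5,-40]]]}}

```text
time_s: 37.93
position: [0.598, 0.0736, 0.2555]
ee_rot: [0.0, 0.689, 0.725, 0.0]
ft_force: [-0.1, -0.6, -0.3]
grip_width: 0.0463
finger_force: 0.0
```

Call:
{"op": "move_arm", "data": {"series": [[[20,29,-5,-5],[40,58,-15,-10],[60,86,-25,-15],[74,106,-40,-20],[74,106,-40,-20],[74,106,-40,-20],[74,106,-40,-20],[74,106,-40,-20]]]}}

```text
time_s: 38.6
position: [0.6715, 0.1755, 0.2167]
ee_rot: [0.001, 0.804, 0.595, 0.0]
ft_force: [0.1, 0.2, 0.3]
grip_width: 0.0465
finger_force: 0.0
```

```bash
python3 look.py w14.png 2>/dev/null | grep -v pockets
```

```text
38.6 -16.941902691110666 [0.6715 0.1755 0.2167] [0.064  0.1799 0.3369]
tube [0.6716 0.1798] 0.0133 334 0.112 [220. 222. 219.]
```

Call:
{"op": "move_arm", "data": {"series": [[[0.2,1,-30,0],[0.2,1,-65,0],[0.2,1,-100,0],[0.2,1,-120,0],[0.2,1,-120,0],[0.2,1,-120,0],[0.2,1,-120,0],[0.2,1,-120,0]]]}}

```text
time_s: 39.32
position: [0.6734, 0.1785, 0.0983]
ee_rot: [0.001, 0.803, 0.596, 0.002]
ft_force: [0.4, -0.8, 0.7]
grip_width: 0.047
finger_force: 0.0
```

Call:
{"op": "move_arm", "data": {"series": [[[0,0,0,0],[0,0,0,0],[0,0,0,0],[0,0,0,0],[0,0,0,0],[0,0,0,0],[0,0,0,0],[0,0,10,0]]], "claw": 0}}

```text
time_s: 39.98
position: [0.6699, 0.1788, 0.1032]
ee_rot: [-0.001, 0.803, 0.596, -0.002]
ft_force: [-0.7, 0.6, -1.2]
grip_width: 0.0262
finger_force: 15.0
```

Call:
{"op": "move_arm", "data": {"series": [[[0,0,35,0],[0,0,75,0],[0,0,115,0],[0,0,155,0],[-8,-18,190,0],[-20,-44,215,0],[-34,-74,225,0],[-50,-108,225,0]]]}}

```text
time_s: 40.65
position: [0.6225, 0.0707, 0.3339]
ee_rot: [0.002, 0.802, 0.597, 0.003]
ft_force: [1.0, -0.7, -0.5]
grip_width: 0.0257
finger_force: 15.0
```

Call:
{"op": "move_arm", "data": {"series": [[[-16,-35,0,0],[-32,-69,0,0],[-48,-104,0,0],[-64,-138,0,0],[-80,-173,0,0],[-96,-207,0,0],[-112,-242,0,0],[-128,-276,0,0]]]}}

```text
time_s: 41.32
position: [0.492, -0.2067, 0.3305]
ee_rot: [-0.0, 0.803, 0.596, 0.0]
ft_force: [1.2, 0.2, -0.6]
grip_width: 0.026
finger_force: 15.0
```

Call:
{"op": "move_arm", "data": {"series": [[[-15,-32,0,0],[-25,-53,0,0],[-28.7,-60.7,0,0],[-28.7,-60.7,0,0],[-28.7,-60.7,-30,0],[-28.7,-60.7,-60,0],[-28.7,-60.7,-80,0],[-28.7,-60.7,-80,0]]]}}

```text
time_s: 41.98
position: [0.4643, -0.261, 0.2458]
ee_rot: [-0.005, 0.802, 0.598, -0.001]
ft_force: [-0.5, 0.5, -0.8]
grip_width: 0.0256
finger_force: 15.0
```

```bash
python3 held.py w15.png
```

```text
41.9833 -16.549744201916305 [ 0.4643 -0.261   0.2458] [-0.5198  0.5422 -0.7886] 0.025606858712239992
col under tool 5704 [-0.02   -0.0184 -0.0143  0.0013]
mouth x range -0.013410863526063061 0.013881490563105742 y -0.013452421766961254 0.013477445466016494 z -0.019938122225302703 1001
```

Call:
{"op": "move_arm", "data": {"series": [[[0,0,0,0],[0,0,-10,0],[0,0,-25,0],[0,0,-40,0],[0,0,-50,0],[0,0,-50,0],[0,0,-50,0],[0,0,-50,0]]]}}

```text
time_s: 42.7
position: [0.4654, -0.2663, 0.2011]
ee_rot: [0.001, 0.803, 0.596, 0.0]
ft_force: [-0.1, -0.7, 0.1]
grip_width: 0.0256
finger_force: 15.0
```

Call:
{"op": "move_arm", "data": {"series": [[[0,0,-6,0],[0,0,-12,0],[0,0,-18,0],[0,0,-24,0],[0,0,-30,0],[0,0,-34,0],[0,0,-34,0],[0,0,-34,0]]]}}

```text
time_s: 43.37
position: [0.4647, -0.2658, 0.1658]
ee_rot: [-0.0, 0.803, 0.596, -0.0]
ft_force: [-0.0, 0.2, -0.5]
grip_width: 0.0256
finger_force: 15.0
```

Call:
{"op": "move_arm", "data": {"series": [[[0,0,0,0],[0,0,0,0],[0,0,0,0],[0,0,0,0],[0,0,0,0],[0,0,20,0],[0,0,55,0],[0,0,90,0]]], "claw": 0.5}}

```text
time_s: 44.03
position: [0.464, -0.2653, 0.2564]
ee_rot: [-0.001, 0.803, 0.596, -0.001]
ft_force: [1.3, -0.2, 0.3]
grip_width: 0.0464
finger_force: 0.0
```

Call:
{"op": "move_arm", "data": {"series": [[[0,0,30,7],[8,28,60,14],[17,60,90,21],[26,92,100,28],[35,124,100,35],[44,156,100,42],[52,185,100,49],[56,200,100,56]]]}}

```text
time_s: 44.7
position: [0.5216, -0.0607, 0.3562]
ee_rot: [-0.0, 0.423, 0.906, 0.001]
ft_force: [-0.5, 0.3, -0.3]
grip_width: 0.0465
finger_force: 0.0
```

Call:
{"op": "move_arm", "data": {"series": [[[4,15,0,5.5],[4,15,0,5.5],[4,15,0,5.5],[4,15,0,5.5],[4,15,0,5.5],[4,15,0,5.5],[4,15,0,5.5],[4,15,0,5.5]]]}}

```text
time_s: 45.37
position: [0.5247, -0.0515, 0.3562]
ee_rot: [0.0, 0.386, 0.923, -0.0]
ft_force: [-0.3, -0.9, 0.5]
grip_width: 0.0468
finger_force: 0.0
```

```bash
python3 - <<'E'
from h import *
o=get_obs();print(o["time_s"],yawy(),o["position"])
f=wgrab();P=wcloud(f);print("dial",bar(P,(.5253,-.0509),.03,.155,.175))
td=topdown(f,.38,.60,-.32,.02,.167,.0006)
cv2.imwrite("pics/td2.png",cv2.resize(np.rot90(td)[:,:,::-1],None,fx=1.4,fy=1.4))
s=grab_frame("scene");save(s,"s4.png",(90,310,110,340,3))
E
```

```text
45.3667 44.599603998734736 [ 0.52465338 -0.05147134  0.35617596]
dial (434, (0.5249, -0.0506), (0.013, 0.043), 134.4, np.float32(134.5), 0.166)
```

View pics/td2.png

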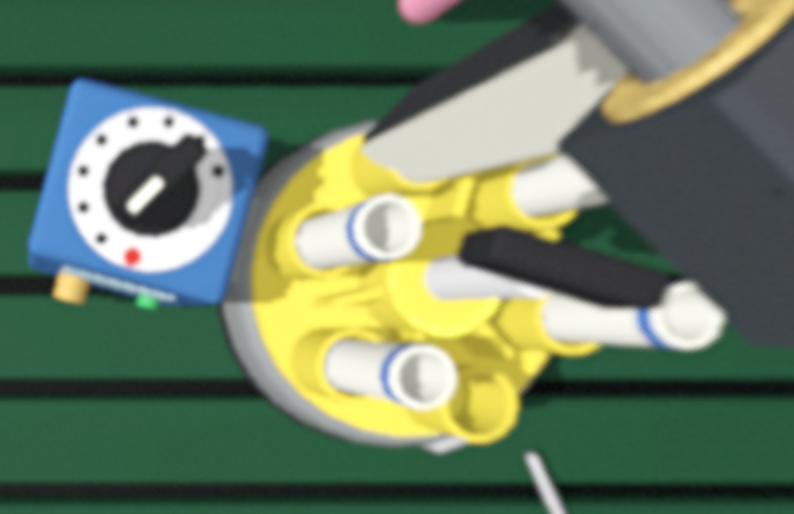

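View pics/s4.png

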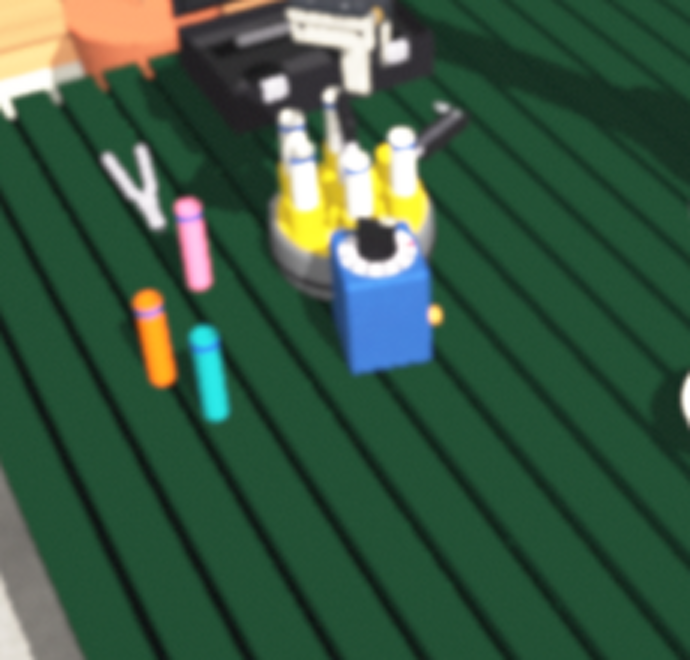

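Call:
{"op": "move_arm", "data": {"series": [[[0.4,0.6,-35,0],[0.4,0.6,-75,0],[0.4,0.6,-115,0],[0.4,0.6,-150,0],[0.4,0.6,-180,0],[0.4,0.6,-199,0],[0.4,0.6,-199,0],[0.4,0.6,-199,0]]]}}

```text
time_s: 46.13
position: [0.525, -0.0503, 0.1568]
ee_rot: [-0.001, 0.385, 0.923, -0.0]
ft_force: [0.9, -0.5, -0.2]
grip_width: 0.0464
finger_force: 0.0
```

Call:
{"op": "move_arm", "data": {"series": [[[0,0,0,0],[0,0,0,0],[0,0,0,0],[0,0,0,0],[0,0,0,0],[0,0,0,0],[0,0,0,0],[0,0,0,0]]], "claw": 0, "grip_force": 20}}

```text
time_s: 46.8
position: [0.5251, -0.0507, 0.1578]
ee_rot: [0.0, 0.385, 0.923, -0.0]
ft_force: [-2.0, -0.4, 6.7]
grip_width: 0.0142
finger_force: 20.0
```

Call:
{"op": "move_arm", "data": {"series": [[[0,0,0,-6],[0,0,0,-12],[0,0,0,-18],[0,0,0,-24],[0,0,0,-30],[0,0,0,-36],[0,0,0,-42],[0,0,0,-42]]]}}

```text
time_s: 47.47
position: [0.5254, -0.0506, 0.1578]
ee_rot: [0.0, 0.692, 0.722, -0.0]
ft_force: [-1.6, -0.5, 5.6]
grip_width: 0.0137
finger_force: 20.0
```

Call:
{"op": "move_arm", "data": {"series": [[[0,0,0,-6],[0,0,0,-12],[0,0,0,-18],[0,0,0,-24],[0,0,0,-30],[0,0,0,-36],[0,0,0,-42],[0,0,0,-42]]]}}

```text
time_s: 48.13
position: [0.5257, -0.0507, 0.1578]
ee_rot: [0.001, 0.905, 0.426, 0.0]
ft_force: [-1.4, -0.9, 6.1]
grip_width: 0.0138
finger_force: 20.0
```

Call:
{"op": "move_arm", "data": {"series": [[[0,0,0,-6],[0,0,0,-12],[0,0,0,-18],[0,0,0,-24],[0,0,0,-30],[0,0,0,-36],[0,0,0,-36],[0,0,0,-36]]]}}

```text
time_s: 48.8
position: [0.5258, -0.0509, 0.1578]
ee_rot: [0.001, 0.992, 0.128, 0.001]
ft_force: [-1.2, 0.3, 4.4]
grip_width: 0.014
finger_force: 20.0
```

```bash
python3 -c "
from h import *
o=get_obs();print(yawy(),o['position'],o['ft_force'],o['torque'],o['grip_width'],o['time_s'],o['joints'])"
```

```text
-75.3029457402388 [ 0.52581211 -0.05089365  0.15779636] [-1.23195023  0.29337813  4.40775509] [-0.15854317  0.45765065 -0.00258914] 0.013991204442732877 48.8 [-0.46848358  0.6611782   0.84227858  1.8902558  -0.63555783  0.87936644
 -0.61984655]
```

Turned 120°. Release, rise, and verify.

Call:
{"op": "move_arm", "data": {"series": [[[0,0,0,0],[0,0,0,0],[0,0,0,0],[0,0,0,0],[0,0,0,0],[0,0,20,0],[0,0,55,0],[0,0,90,0]]], "claw": 0.5}}

```text
time_s: 49.47
position: [0.5243, -0.0499, 0.2472]
ee_rot: [-0.0, 0.992, 0.128, -0.002]
ft_force: [1.4, 0.2, -0.4]
grip_width: 0.0463
finger_force: 0.0
```

Call:
{"op": "move_arm", "data": {"series": [[[0,0,30,0],[0,0,60,0],[0,0,100,0],[0,0,110,0],[0,0,110,0],[0,0,110,0],[0,0,110,0],[0,0,110,0]]]}}

```text
time_s: 50.13
position: [0.5243, -0.0496, 0.3551]
ee_rot: [-0.001, 0.992, 0.128, -0.002]
ft_force: [-0.1, -0.3, 0.1]
grip_width: 0.0464
finger_force: 0.0
```

```bash
python3 - <<'E'
from h import *
o=get_obs();print(o["time_s"],yawy(),o["position"])
f=wgrab();P=wcloud(f);print("dial",bar(P,(.5253,-.0509),.03,.155,.175))
td=topdown(f,.40,.60,-.32,.02,.14,.0006)
cv2.imwrite("pics/td3.png",cv2.resize(np.rot90(td)[:,:,::-1],None,fx=1.4,fy=1.4))
x,y,z=P[...,0],P[...,1],P[...,2];im=f["img"].astype(int)
yel=(im[...,0]>140)&(im[...,1]>120)&(im[...,2]<120)&(np.hypot(x-.484,y+.2035)<.09)
print("rim z",np.percentile(z[yel&(z>.095)],[50,90,97]))
t=grab_frame("top")
for n in ["bowl","hammer","pliers","hexkeys"]: print(n,[np.round(d["location"],3) for d in landmark_of(n,t)[:1]])
E
```

```text
50.1333 -75.30594610272291 [ 0.52432106 -0.04955601  0.35510283]
dial (434, (0.5254, -0.0504), (0.043, 0.013), 15.0, np.float32(15.0), 0.166)
rim z [0.10569372 0.10987271 0.11098246]
bowl [array([0.268, 0.281, 0.   ])]
hammer [array([ 0.361,  0.549, -0.001])]
pliers [array([ 0.667, -0.41 ,  0.   ])]
hexkeys [array([ 0.283, -0.356, -0.001])]
```

View pics/td3.png

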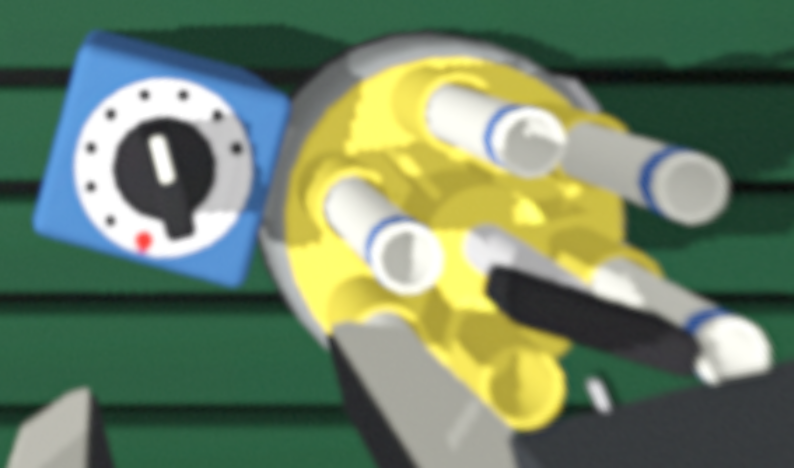

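```bash
python3 -c "
from plant import *
print(sign_off())"
```

```text
the job is handed in; nothing more can be done
None
```

I handed the job in at about 50 s: the carousel is meshed and pushed fully home, all five sample tubes on the bench stand upright in their own pockets, the dial reads position 5, and the bowl and tools were not moved.

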